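Set and strike stamps on a pedal press

ROBOT

A 6-joint arm with a two-finger parallel gripper is mounted at the origin on the work surface. World frame = base frame: x ahead of the robot, y to its left, z up, the work surface at z = 0. Lengths are in m, angles in rad, forces in N, time in s.
With the tool pointing down it reaches from about 0.275 to 0.875 m from the base axis. Payload 12.5 kg.
Tool frame: the origin (TCP) lies between the finger pads; the fingertips stand 19 mm ahead of it and the grasp point (between the pads) is the TCP; y points along the fingers, z is the direction in which the jaws open and shut, and the axes are right-handed (so a half turn about y gives the same grasp; the last joint's range is limited). The gripper opens to 85 mm and grips with 20 to 120 N. Pads are 22 mm wide; open, the fingers measure 114 mm over their backs; the gripper's body (76 mm by 85 mm) begins 54 mm behind the grasp point. The pads swing forward as they close: fully open they stand 13 mm farther back than shut.
Start: joints at [1.138, 0.351, 1.652, -0, 1.139, -0.085], TCP at [0.187, 0.517, 0.25] pointing down, gripper open.
Joint ranges: [-2.75, 2.75], [-0.79, 2.1], [0.01, 2.65], [-1.57, 4.71], [0.07, 3.14], [-2.87, 2.87]. Speed limits (rad/s): [2.22, 2.22, 2.79, 3.14, 3.14, 3.14].

INTERFACE

Orientations are given as a rotation vector (axis times angle).
In Python, from cell import read_state, viewer, bot gives the robot as it stands.
- The arm moves only by the tool step_arm, never from a script. Its argument "steps" is a list of rows, each a list of 4 numbers: the shift along the world's x, y, z in mm, then the turn about the world's z in degrees. In form: [[x, y, z, spin], ...]. A call has 1 to 12 rows; each row shifts and turns the pose as measured when the row begins; what a row does not reach is not made up. A row lasts 1/10 s, in which the tool goes at most 50 mm and 8.59 degrees, less where a joint would pass 70% of its speed; a pose out of reach is approached as far as the arm can. A call is refused whole if a number of a shift passes 50 or a number of a turn 8.59, either way. A call with a gripper value outside its range is refused whole. "fingers" is the closure, from -1 (fully open) to 1 (shut), set as the call begins (left out, the last holds). The fingers move at their own pace and stop on an object; "grip_force" is the grip in N (left out, the last holds). Time passes only in rows, so rows that do not move let the fingers close. It gives the time, the measured TCP pose, the force and the opening at its end, in the units of the state.
- read_state(): the state, without advancing time (a new reading comes with each control period).
- viewer.get_image(name): name is "side" or "top"; returns (picture, depth): 480x640x3 uint8, red, green, blue; 480x640 float32, m along the optical axis (not along the pixel's ray), 0 where there is no reading.
- viewer.camera_model(name): a dict with "K" (3x3 intrinsics, pixels), "camera_from_world" (4x4, takes a point from world to camera coordinates). Camera axes: x right, y up, looking along -z (the intrinsics and any distortion apply to the point x, -y, -z); pixel columns grow to the right and rows downward; lengths in m; the calibration is good to about 2 mm. A picture is of the moment at which its call begins. camera_model takes no time and is no camera call.
- bot.finish_job(): hands the job in, once; it reports no verdict.
The state is a dict: "clock": time; "joint_pos": joint angles; "joint_vel": joint speeds; "effort": joint torques, N m; "tcp_pos": TCP position; "eef_rot": TCP orientation; "wrist_force": force on the tool from outside, world axes, zero at the start; "moment": the same for the moment, N m; "gripper_width": finger opening in m.
Only numpy, scipy, OpenCV 4.12 (cv2) and the standard library are available. Lean on these libraries where they do the work, as an engineer would, in place of code of your own. Each camera call takes 0.05 s, during which the arm holds its last target.

TASK

Put the leather stamps that are on the bench into the press, each upright and fully down in its own pocket and in order of pocket number (round head in pocket 1, square in 2, oblong in 3, slender in 4; a missing stamp's pocket stays empty). Then put the interlock plug fully home in its socket, let go of it, and give two full strokes of the pedal, each time pressing it down to its stop for about a second and letting it come all the way up. Finally pull the plug and stand it upright back in its tray, leaving the stamps in the press, and do not disturb the jar, mallet and cup.

Things in the scene. Friction and masses are not known exactly. Their poses are not given: they have to be found in the camera images.
- stamp1: solid stamp 44 mm high, 0.25 kg: round steel foot 40 mm in diameter and 20 mm high, carrying a white plastic head 24 mm high (the upper part, to be gripped; narrower than the foot, except the oblong one's length) that is ROUND: a cylinder 36 mm in diameter; origin at the centre of the foot, z up; starts upright on the bench; may be absent
- stamp2: solid stamp 44 mm high, 0.25 kg: round steel foot 40 mm in diameter and 20 mm high, carrying a white plastic head 24 mm high (the upper part, to be gripped; narrower than the foot, except the oblong one's length) that is SQUARE: 34 x 34 mm, sides along body x and y; origin at the centre of the foot, z up; starts upright on the bench; may be absent
- stamp3: solid stamp 44 mm high, 0.25 kg: round steel foot 40 mm in diameter and 20 mm high, carrying a white plastic head 24 mm high (the upper part, to be gripped; narrower than the foot, except the oblong one's length) that is OBLONG: 56 mm along body x, 32 mm along body y; origin at the centre of the foot, z up; starts upright on the bench; may be absent
- stamp4: solid stamp 44 mm high, 0.25 kg: round steel foot 40 mm in diameter and 20 mm high, carrying a white plastic head 24 mm high (the upper part, to be gripped; narrower than the foot, except the oblong one's length) that is SLENDER: a post only 20 mm in diameter; origin at the centre of the foot, z up; starts upright on the bench; may be absent
- press: bench stamp press: dark steel nest block 280 x 80 x 30 mm with a row of four pockets 66 mm apart along its x; origin under the middle of the row. On its +y side, 115 mm from the row, a steel platen stands open on two pillars, leaning back, up to 175 mm above the bench and 240 mm from the row; the pedal drives it: it swings over onto the stamps (about 3 mm above seated heads) as the pedal goes down and back up with it. A stamp not fully down blocks it
- pocket1 (a point): centre of the mouth of pocket 1 (1 white dot beside it) in the top face of the press's nest block, 30 mm above the bench; round hole 42.5 mm in diameter and 14 mm deep; a seated stamp's origin is 14 mm below this point and the underside of its head 6 mm above the block; x runs along the row towards higher numbers, z up. Takes the round-headed stamp
- pocket2 (a point): centre of the mouth of pocket 2 (2 white dots beside it) in the top face of the press's nest block, 30 mm above the bench; round hole 42.5 mm in diameter and 14 mm deep; a seated stamp's origin is 14 mm below this point and the underside of its head 6 mm above the block; x runs along the row towards higher numbers, z up. Takes the square-headed stamp
- pocket3 (a point): centre of the mouth of pocket 3 (3 white dots beside it) in the top face of the press's nest block, 30 mm above the bench; round hole 42.5 mm in diameter and 14 mm deep; a seated stamp's origin is 14 mm below this point and the underside of its head 6 mm above the block; x runs along the row towards higher numbers, z up. Takes the oblong-headed stamp
- pocket4 (a point): centre of the mouth of pocket 4 (4 white dots beside it) in the top face of the press's nest block, 30 mm above the bench; round hole 42.5 mm in diameter and 14 mm deep; a seated stamp's origin is 14 mm below this point and the underside of its head 6 mm above the block; x runs along the row towards higher numbers, z up. Takes the slender-headed stamp
- pedal (a joint): angle of the treadle pedal on its heel hinge: 0 up, 0.30 rad at the stop; it springs back by itself; at the toe about 5.5 N start it moving and about 9 N (vertical) bring it to the stop
- pedal_toe (a point): point to press, on the centre line of the upper face of the aluminium pedal plate (150 x 62 x 8 mm, ribbed black rubber), 120 mm from the heel hinge and 27 mm short of the toe end. Up, it is about 65 mm above the bench; at the stop the plate is level and this point 30 mm above the bench. With the pedal up its axes are level, x from heel to toe (away from the robot), and they pitch down with the pedal; the hinge line runs along y, 26 mm above the bench
- pedal_base: steel base plate of the pedal, 170 x 85 x 8 mm, fixed; origin under its centre, x from heel to toe; the heel hinge is at x = -70 mm
- plug: interlock plug, 0.25 kg: brass foot 34 (x) x 46 (y) x 18 mm high under a black grip block 40 (x) x 54 (y) x 25 mm high, 43 mm in all; origin at the centre of the foot's underside, z up; a half turn makes no difference. Starts standing in the tray
- socket (a point): centre of the mouth of the rectangular socket in the top of the grey interlock box (105 x 95 x 34 mm, fixed), 34 mm above the bench; hole 36 (x) x 48 (y) mm with a 2 mm chamfer, 21 mm deep; plug home: its x parallel to this x, its foot 18 mm below this point, grip block resting on the box
- tray: open wooden tray for the plug, 130 (x) x 110 (y) mm outside, rim 12 mm high, walls 4 mm, floor 4 mm thick; fixed; origin under its centre, z up
- jar: bystander: small amber jar, 56 mm in diameter, 75 mm high; leave alone
- mallet: bystander: small wooden mallet, 240 mm long, lying down; leave alone
- pot: bystander: white cup, 80 mm in diameter, 85 mm high; leave alone
Things that resemble listed ones, but are neither listed nor needed, are in the scene too. Leave any red look-alike of the stamp4 alone.

How it is judged:
On the way, in this order (a step that is already met when the one before it is completed fails the run):
1. the round-headed stamp stands fully down in pocket 1, let go (horizontal distance between stamp1 and pocket1 below 0.005 m and z of stamp1 in the frame of pocket1 below -0.0115 m and angle between stamp1's own z axis and vertical below 0.12 rad and contact force between the fingers and stamp1 below 0.3 N), for 0.2 s.
2. the square-headed stamp stands fully down in pocket 2, let go (horizontal distance between stamp2 and pocket2 below 0.005 m and z of stamp2 in the frame of pocket2 below -0.0115 m and angle between stamp2's own z axis and vertical below 0.12 rad and contact force between the fingers and stamp2 below 0.3 N), for 0.2 s.
3. the oblong-headed stamp stands fully down in pocket 3, let go (horizontal distance between stamp3 and pocket3 below 0.005 m and z of stamp3 in the frame of pocket3 below -0.0115 m and angle between stamp3's own z axis and vertical below 0.12 rad and contact force between the fingers and stamp3 below 0.3 N), for 0.2 s.
4. the slender-headed stamp stands fully down in pocket 4, let go (horizontal distance between stamp4 and pocket4 below 0.005 m and z of stamp4 in the frame of pocket4 below -0.0115 m and angle between stamp4's own z axis and vertical below 0.12 rad and contact force between the fingers and stamp4 below 0.3 N), for 0.2 s.
5. the interlock plug is fully home in its socket and let go, with all stamps in their pockets (horizontal distance between plug and socket below 0.004 m and z of plug in the frame of socket below -0.015 m and angle between the x axis of plug and the x axis of socket, either way round below 0.1 rad and contact force between the fingers and plug below 0.3 N and horizontal distance between stamp1 and pocket1 below 0.005 m and z of stamp1 in the frame of pocket1 below -0.0115 m and angle between each of stamp1, stamp2, stamp3, stamp4's own z axis and vertical below 0.12 rad and horizontal distance between stamp2 and pocket2 below 0.005 m and z of stamp2 in the frame of pocket2 below -0.0115 m and horizontal distance between stamp3 and pocket3 below 0.005 m and z of stamp3 in the frame of pocket3 below -0.0115 m and horizontal distance between stamp4 and pocket4 below 0.005 m and z of stamp4 in the frame of pocket4 below -0.0115 m), for 0.2 s.
6. first stroke: the pedal is held down at its stop for half a second, plug home and stamps in (value of joint pedal above 0.275 rad and horizontal distance between plug and socket below 0.004 m and z of plug in the frame of socket below -0.015 m and angle between the x axis of plug and the x axis of socket, either way round below 0.1 rad and horizontal distance between stamp1 and pocket1 below 0.005 m and z of stamp1 in the frame of pocket1 below -0.0115 m and angle between each of stamp1, stamp2, stamp3, stamp4's own z axis and vertical below 0.12 rad and horizontal distance between stamp2 and pocket2 below 0.005 m and z of stamp2 in the frame of pocket2 below -0.0115 m and horizontal distance between stamp3 and pocket3 below 0.005 m and z of stamp3 in the frame of pocket3 below -0.0115 m and horizontal distance between stamp4 and pocket4 below 0.005 m and z of stamp4 in the frame of pocket4 below -0.0115 m), for 0.5 s.
7. the pedal is let all the way up after the first stroke (value of joint pedal below 0.03 rad), for 0.1 s.
8. second stroke: the pedal is held down at its stop for half a second, plug home and stamps in (all of step 6), for 0.5 s.
9. the pedal is let all the way up after the second stroke (value of joint pedal below 0.03 rad), for 0.1 s.
At the end, for the whole second after the job is handed in: every stamp present stands in its own pocket (within 5 mm of the centre, at least 11.5 mm deep, upright within 7 degrees), at rest and let go; the pedal is up (below 0.03 rad); the plug stands upright on the tray's floor inside its rim, let go (all of step 1 and all of step 2 and all of step 3 and all of step 4 and linear speed of each of stamp1, stamp2, stamp3, stamp4, plug below 0.02 m/s and value of joint pedal below 0.03 rad and x of plug in the frame of tray between -0.045 and 0.045 m and y of plug in the frame of tray between -0.036 and 0.036 m and z of plug in the frame of tray below 0.008 m and angle between plug's own z axis and vertical below 0.12 rad); the robot touches nothing.
It fails at once if the jar is moved more than 3 cm (distance of jar from where it was at the start of the episode above 0.03 m).
It fails at once if the mallet is moved more than 3 cm (distance of mallet from where it was at the start of the episode above 0.03 m).
It fails at once if the cup is moved more than 3 cm (distance of pot from where it was at the start of the episode above 0.03 m).
Of stamp1, stamp2, stamp3, stamp4 only 2 to 4 are there at a start; the rules pass over those that are not, and their reading is None.
At some moment in a run one of stamp1, stamp2, stamp3, stamp4, plug may be knocked a few centimetres aside while the robot is not near it.
It also fails if it takes over 210 s, if anything falls off the work surface, if the arm or the gripper's body presses on something with over 40 N, if the wrist force passes 120 N, or if a joint passes its speed limit or range.

## Working session

There is one attempt and no reset: what is moved stays moved. The work goes in short steps, Python scripts to look and compute and a tool call to move; the robot and the scene stay as the last step left them, time stands still between calls to the robot, and variables do not carry over. Pictures are saved under pics/ and viewed, and the job is handed in when it is done.

Besides the shell and the picture viewer there is one more tool, called after "Call:" by a JSON object that holds its "fn" and its "kwargs". step_arm: Moves the arm, as the interface text tells. Its arguments: {"type":"object","properties":{"steps":{"type":"array","items":{"type":"array","items":{"type":"number"}}},"fingers":{"type":"number"},"grip_force":{"type":"number"}},"required":["steps"]}

```bash
ls; mkdir -p pics
python3 - <<'E'
from cell import read_state, viewer, bot
import cv2, numpy as np
s=read_state(); print(s)
for n in("top","side"):
    im,d=viewer.get_image(n); cv2.imwrite(f"pics/{n}0.png",im[:,:,::-1]); np.save(f"pics/{n}0.npy",d)
    m=viewer.camera_model(n); print(n,m, (d>0).mean())
E
```

```text
pics
{'clock': 0.0, 'joint_pos': array([ 1.13841786e+00,  3.51245773e-01,  1.65242517e+00,  4.25772316e-05,
        1.13907935e+00, -8.45979129e-02]), 'joint_vel': array([-0.00132347,  0.0013092 , -0.0005778 , -0.00040995,  0.00076357,
       -0.00015894]), 'effort': array([ 7.96786444e-04, -5.06105304e+01, -2.91420579e+01, -7.40665223e-05,
        4.26865314e-03,  1.06877476e-05]), 'tcp_pos': array([0.18728499, 0.51680826, 0.24975277]), 'eef_rot': array([-1.55462428,  0.27321565, -0.27268987]), 'wrist_force': array([-1.05648992,  0.01655267, -0.38481026]), 'moment': array([-0.02316291,  0.01804281, -0.00017014]), 'gripper_width': 0.08512153229155123}
top {'K': array([[444.7965272 ,   0.        , 323.54867955],
       [  0.        , 444.7965272 , 236.84384197],
       [  0.        ,   0.        ,   1.        ]]), 'camera_from_world': array([[-0.02877664, -0.9995765 , -0.0043278 , -0.04822517],
       [ 0.97793161, -0.02904929,  0.20689586, -0.58106717],
       [-0.20693396,  0.00172148,  0.9783534 , -0.88559263],
       [ 0.        ,  0.        ,  0.        ,  1.        ]])} 0.9960286458333333
side {'K': array([[464.81393128,   0.        , 322.33255684],
       [  0.        , 464.81393128, 235.43794602],
       [  0.        ,   0.        ,   1.        ]]), 'camera_from_world': array([[ 0.80700944, -0.59035146, -0.01486325, -0.51783261],
       [ 0.40262421,  0.53162568,  0.74516299, -0.24744576],
       [-0.43200637, -0.60733787,  0.66671674, -0.793604  ],
       [ 0.        ,  0.        ,  0.        ,  1.        ]])} 0.9959928385416666
```

View pics/top0.png

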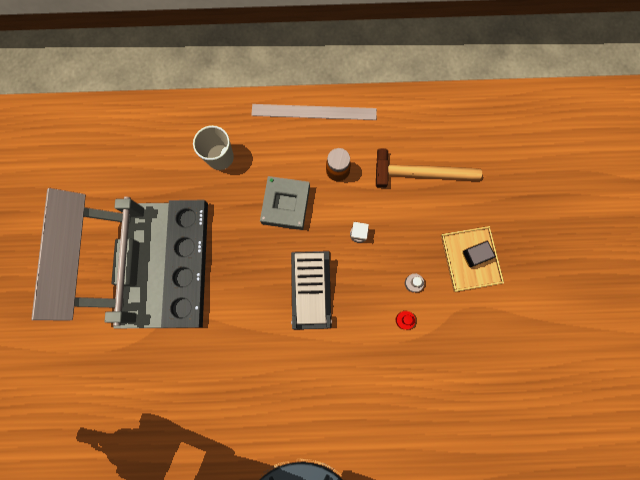

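View pics/side0.png

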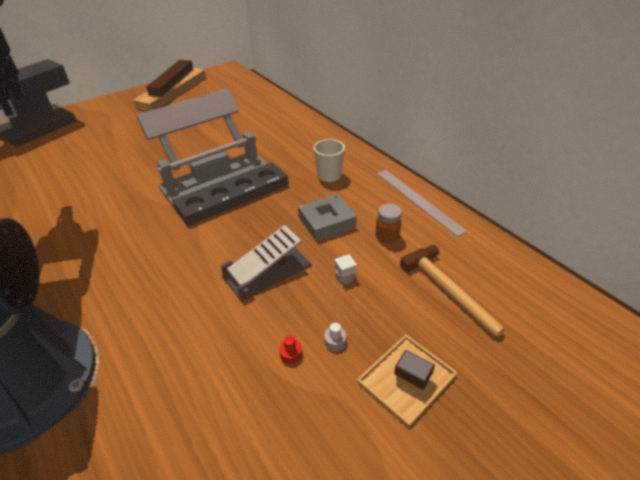

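The top view shows the nest block (185,217..308), the grey box at (286,203), the pedal at (311,290), and the tray with the plug at (474,258). There is a square white head at (360,231), a slender white head at (416,282) and a red look-alike at (405,320). The jar, mallet and cup are at the top. No round or oblong stamp has shown up so far. Next I'll measure and check the hidden areas.

```bash
cat > h.py <<'E'
from cell import read_state, viewer, bot
import cv2, numpy as np
def grab(n,tag=None):
    im,d=viewer.get_image(n)
    if tag: cv2.imwrite(f"pics/{n}_{tag}.png",im[:,:,::-1])
    return im,d
def ray(n,u,v):
    m=viewer.camera_model(n);K=m["K"];T=m["camera_from_world"]
    d=np.array([(u-K[0,2])/K[0,0],-(v-K[1,2])/K[1,1],-1.0])
    R=T[:3,:3]; return -R.T@T[:3,3], R.T@d
def plane(n,u,v,z):
    c,d=ray(n,u,v); return c+d*(z-c[2])/d[2]
def proj(n,p):
    m=viewer.camera_model(n);K=m["K"];T=m["camera_from_world"]
    q=T[:3,:3]@np.asarray(p)+T[:3,3]; return np.array([K[0,2]+K[0,0]*q[0]/-q[2],K[1,2]-K[1,1]*q[1]/-q[2]])
def cloud(n,d):
    m=viewer.camera_model(n);K=m["K"];T=m["camera_from_world"]
    v,u=np.mgrid[:480,:640]
    q=np.stack([(u-K[0,2])/K[0,0]*d,-(v-K[1,2])/K[1,1]*d,-d],-1)
    return (q-T[:3,3])@T[:3,:3]
def tri(a,b):
    A=[];B=[]
    for n,u,v in(a,b):
        c,d=ray(n,u,v);d/=np.linalg.norm(d);P=np.eye(3)-np.outer(d,d);A.append(P);B.append(P@c)
    return np.linalg.lstsq(np.vstack(A),np.hstack(B),rcond=None)[0]
E
python3 - <<'E'
from h import *
print(proj("top",[.187,.517,.25]),proj("side",[.187,.517,.25]))
im=cv2.imread("pics/top0.png");d=np.load("pics/top0.npy")
P=cloud("top",d)
for nm,(u,v) in dict(sq=(360,230),sl=(416,281),red=(405,319),plug=(480,254),box=(270,215),nest=(205,260),table=(350,400),tray=(460,270)).items(): print(nm,P[v,u].round(4))
z=P[:,:,2]
zz=np.clip(z*1000/180*255,0,255).astype(np.uint8); cv2.imwrite("pics/z.png",zz)
a=cv2.resize(im[190:350,160:320],None,fx=3.7,fy=3.7,interpolation=cv2.INTER_CUBIC);cv2.imwrite("pics/c1.png",a)
a=cv2.resize(im[200:340,335:515],None,fx=4,fy=4,interpolation=cv2.INTER_CUBIC);cv2.imwrite("pics/c2.png",a)
E
```

```text
[-50.91141622 473.71218616] [ 14.86160943 103.96655137]
sq [ 0.5952 -0.1446  0.0464]
sl [ 0.4814 -0.2582  0.0446]
red [ 0.4031 -0.2295  0.0452]
plug [ 0.5348 -0.3982  0.0478]
box [0.6373 0.0515 0.0364]
nest [ 0.5472  0.2024 -0.0008]
table [ 0.3836 -0.0636  0.9864]
tray [ 0.5074 -0.3663  0.0027]
```

View pics/c1.png

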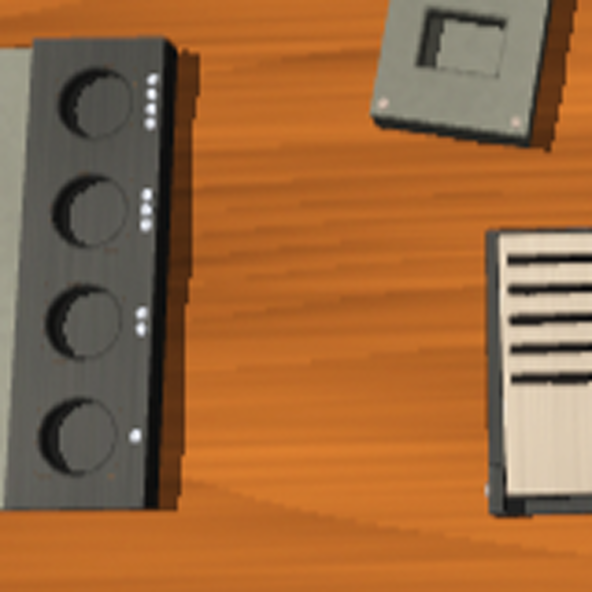

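View pics/c2.png

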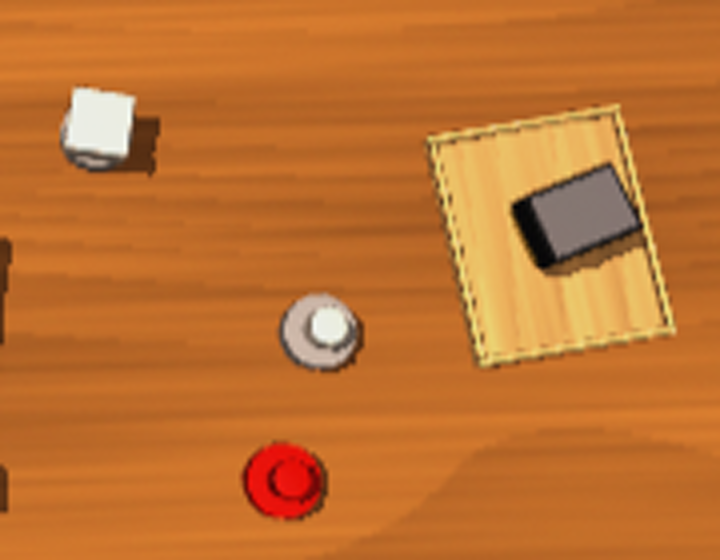

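View pics/z.png

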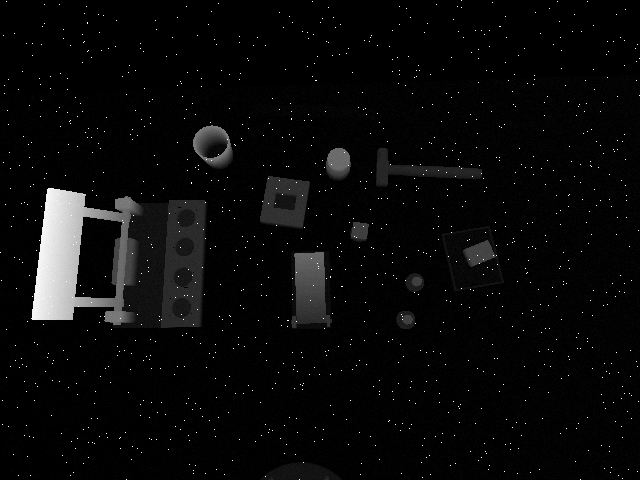

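Only two of the four stamps are on the bench. The square head at (360,231) is stamp2. The slender candidates are the white post at (416,282) and the red one at (405,320). The enlarged crop confirms that the white post on a steel foot is stamp4 and the red one is the look-alike. Next I'll measure everything with median depth from both views.

```bash
cat > m.py <<'E'
from h import *
def med(n,k):
    ims=[];ds=[]
    for i in range(k):
        a,b=viewer.get_image(n);ims.append(a);b=b.copy();b[b==0]=np.nan;ds.append(b)
    return np.median(ims,0).astype(np.uint8),np.nanmedian(ds,0)
E
python3 - <<'E'
from m import *
for n in("top","side"):
    im,d=med(n,8); cv2.imwrite(f"pics/{n}m.png",im[:,:,::-1]); np.save(f"pics/{n}m.npy",d)
    P=cloud(n,d); z=P[:,:,2]
    hsv=cv2.cvtColor(im,cv2.COLOR_RGB2HSV)
    def cc(mask,zp,nm,amin=40):
        N,L,S,C=cv2.connectedComponentsWithStats(mask.astype(np.uint8))
        for i in range(1,N):
            if S[i,4]<amin: continue
            v,u=np.nonzero(L==i)
            X=np.array([plane(n,a,b,zp)[:2] for a,b in zip(u,v)])
            zm=np.median(z[v,u])
            (c,w,a)=cv2.minAreaRect((X*1000).astype(np.float32))
            print(n,nm,"px",C[i].round(1),"A",S[i,4],"z",round(float(zm),4),"cen",X.mean(0).round(4),"rect",np.round(c,1),np.round(w,1),round(a,1))
    white=(hsv[:,:,1]<40)&(hsv[:,:,2]>170)&(z>.036)&(z<.055); cc(white,.044,"white")
    gray=(hsv[:,:,1]<70)&(z>.038)&(z<.056)&(hsv[:,:,2]<170); cc(gray,.047,"plug?")
    box=(hsv[:,:,1]<70)&(z>.030)&(z<.04); cc(box,.034,"box",300)
    X,Y=P[:,:,0],P[:,:,1]
    print(np.nanstd(z[400:430,400:500]),np.nanmedian(z[400:430,400:500]))
E
```

```text
top white px [359.6 230. ] A 222 z 0.0449 cen [ 0.5957 -0.1438] rect [ 595.8 -143.9] [32.4 32.7] 78.5
top white px [416.8 280.8] A 66 z 0.0448 cen [ 0.4818 -0.2601] rect [ 481.5 -260.4] [17.2 17. ] 88.3
top plug? px [135.8 209.5] A 44 z 0.0479 cen [0.6557 0.3443] rect [655.4 344.3] [14.8 25.7] 55.9
top plug? px [115.6 261.6] A 209 z 0.0503 cen [0.5416 0.3808] rect [542.1 380.9] [ 9.9 97.2] 89.0
top plug? px [129.1 261.1] A 364 z 0.0494 cen [0.5418 0.3518] rect [542.4 351.6] [17.  99.6] 89.0
top plug? px [479.4 253.2] A 437 z 0.0481 cen [ 0.5366 -0.3975] rect [ 536.6 -397.3] [36.9 54.7] 19.9
top plug? px [310.1 291.5] A 90 z 0.0507 cen [ 0.4656 -0.0335] rect [465.6 -33.3] [50.5  6.3] 88.3
top plug? px [128.  317.8] A 45 z 0.0473 cen [0.422  0.3468] rect [420.9 347.5] [14.7 26.3] 56.6Traceback (most recent call last):
  File "<stdin>", line 17, in <module>
  File "<stdin>", line 11, in cc
  File "h.py", line 12, in plane
    c,d=ray(n,u,v); return c+d*(z-c[2])/d[2]
        ~~~^^^^^^^
  File "h.py", line 8, in ray
    m=viewer.camera_model(n);K=m["K"];T=m["camera_from_world"]
ValueError: time passes only in moves, steps and waits
```

Run:
```python
import cv2
im=cv2.imread("pics/sidem.png")
cv2.imwrite("pics/s1.png",cv2.resize(im[80:290,140:380],None,fx=3.3,fy=2.8,interpolation=cv2.INTER_CUBIC)[:600,:800])
cv2.imwrite("pics/s2.png",cv2.resize(im[240:430,260:470],None,fx=3.1,fy=3.1,interpolation=cv2.INTER_CUBIC))
```

```text
[ WARN:0@0.016] global loadsave.cpp:275 findDecoder imread_('pics/sidem.png'): can't open/read file: check file path/integrity
Traceback (most recent call last):
TypeError: 'NoneType' object is not subscriptable
```

Calling camera_model for every pixel hit a limit, so I'll cache it in a file.

```bash
python3 - <<'E'
from cell import viewer
import pickle
pickle.dump({n:viewer.camera_model(n) for n in("top","side")},open("cal.pkl","wb"))
E
sed -i 's/viewer.camera_model(n)/CAL[n]/; 2a import pickle; CAL=pickle.load(open("cal.pkl","rb"))' h.py
cat > a.py <<'E'
from m import *
import sys
for n in("top","side"):
    if n=="side": 
        im,d=med(n,6); cv2.imwrite(f"pics/{n}m.png",im[:,:,::-1]); np.save(f"pics/{n}m.npy",d)
    else: im=cv2.imread("pics/topm.png")[:,:,::-1].copy(); d=np.load("pics/topm.npy")
    P=cloud(n,d); z=P[:,:,2]
    hsv=cv2.cvtColor(im,cv2.COLOR_RGB2HSV)
    def cc(mask,zp,nm,amin=40):
        N,L,S,C=cv2.connectedComponentsWithStats(mask.astype(np.uint8))
        for i in range(1,N):
            if S[i,4]<amin: continue
            v,u=np.nonzero(L==i)
            X=np.array([plane(n,a,b,zp)[:2] for a,b in zip(u,v)])
            (c,w,a)=cv2.minAreaRect((X*1000).astype(np.float32))
            if c[0]<200: continue
            print(n,nm,"px",C[i].round(1),"A",S[i,4],"z",round(float(np.median(z[v,u])),4),"cen",X.mean(0).round(4),"rect",np.round(c,1),np.round(w,1),round(a,1))
    off=0
    white=(hsv[:,:,1]<40)&(hsv[:,:,2]>170)&(z>.038+off)&(z<.055); cc(white,.044,"white")
    cc((hsv[:,:,1]<90)&(z>.040)&(z<.056)&(hsv[:,:,2]<170),.047,"plug?")
    cc((hsv[:,:,1]<70)&(z>.030)&(z<.04),.034,"box",300)
    cc((hsv[:,:,1]<90)&(z>.025)&(z<.035),.030,"nest",500)
    wood=(P[:,:,2]<.01)&(hsv[:,:,0]>17)&(hsv[:,:,0]<30)&(hsv[:,:,1]>60); cc(wood,.012,"tray?",300)
E
python3 a.py
python3 - <<'E'
import cv2
im=cv2.imread("pics/sidem.png")
cv2.imwrite("pics/s1.png",cv2.resize(im[80:290,140:380],None,fx=3.3,fy=2.8,interpolation=cv2.INTER_CUBIC)[:600,:800])
cv2.imwrite("pics/s2.png",cv2.resize(im[240:430,260:470],None,fx=3.1,fy=3.1,interpolation=cv2.INTER_CUBIC))
E
```

```text
top white px [359.6 230. ] A 222 z 0.0449 cen [ 0.5957 -0.1438] rect [ 595.8 -143.9] [32.4 32.7] 78.5
top white px [416.8 280.8] A 66 z 0.0448 cen [ 0.4818 -0.2601] rect [ 481.5 -260.4] [17.2 17. ] 88.3
top plug? px [209.7 140.2] A 129 z 0.0483 cen [0.8137 0.1861] rect [808.5 183.8] [36.6 65.5] 32.9
top plug? px [221.7 159.6] A 66 z 0.0474 cen [0.7662 0.158 ] rect [767.6 159.6] [19.4 61. ] 28.9
top plug? px [135.6 209.6] A 42 z 0.048 cen [0.6555 0.3446] rect [658.1 347.6] [17.5 20.4] 88.3
top plug? px [115.5 261.6] A 213 z 0.0502 cen [0.5416 0.3809] rect [542.1 381. ] [10.  97.2] 89.0
top plug? px [129.  261.3] A 347 z 0.0494 cen [0.5415 0.3522] rect [542.4 352. ] [16.2 99.5] 89.0
top plug? px [479.6 253.2] A 434 z 0.0481 cen [ 0.5367 -0.3977] rect [ 536.7 -397.6] [36.9 54. ] 19.9
top plug? px [310.1 291.5] A 90 z 0.0507 cen [ 0.4656 -0.0335] rect [465.6 -33.3] [50.5  6.3] 88.3
top plug? px [127.8 317.7] A 41 z 0.048 cen [0.4224 0.3472] rect [421.4 348.2] [12.9 26.3] 56.6
top box px [284.6 201.8] A 1577 z 0.0348 cen [0.6676 0.0192] rect [668.8  19.4] [ 94.5 104.1] 80.0
top box px [18
[... 1808 characters left out ...]
x px [503.2  56.3] A 843 z 0.0349 cen [1.7459 0.4134] rect [1746.2  580.2] [1461.6   29.7] 89.9
side box px [326.1 212.3] A 1001 z 0.0332 cen [0.6643 0.0152] rect [665.6  16.3] [ 97.6 104.3] 80.0
side box px [242.8 271.9] A 492 z 0.0352 cen [ 0.4187 -0.0359] rect [420.7 -35.4] [79.6 58.6] 87.9
side nest px [500.3  56.7] A 852 z 0.0301 cen [1.7437 0.4243] rect [1743.1  585.8] [1480.2   31.8] 89.9
side nest px [ 32.9 124.3] A 747 z 0.0293 cen [0.2125 0.8983] rect [219.8 919.2] [199.  124.4] 17.8
side nest px [227.5 189.4] A 1816 z 0.0292 cen [0.5291 0.2384] rect [537.2 238.2] [ 87.2 277.7] 88.9
side nest px [326.5 212.8] A 1148 z 0.0331 cen [0.6668 0.0174] rect [668.   18.8] [103.4 108. ] 79.8
```

View pics/s1.png

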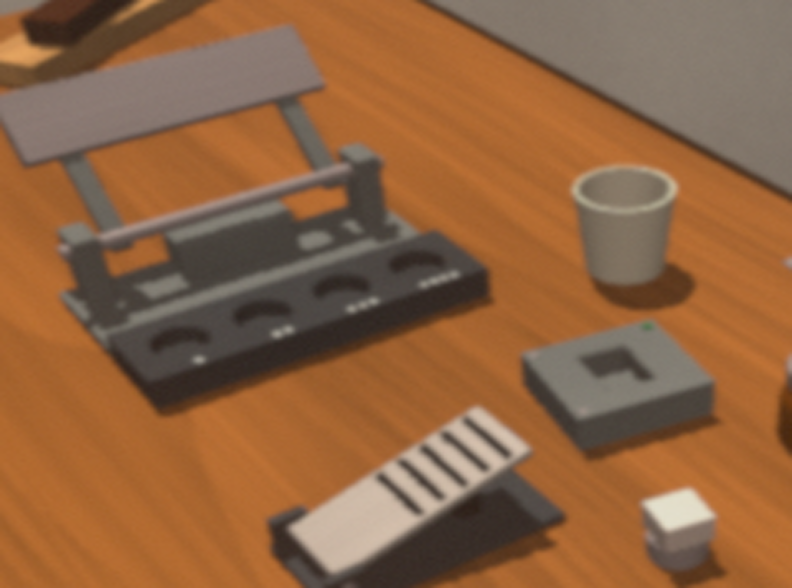

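View pics/s2.png

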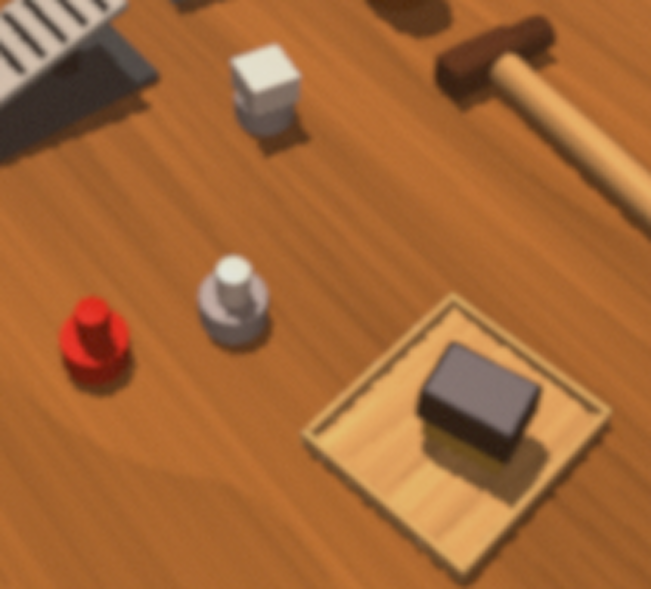

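```bash
cat > p.py <<'E'
from m import *
for n in("top","side"):
    im=cv2.imread(f"pics/{n}m.png"); d=np.load(f"pics/{n}m.npy"); P=cloud(n,d); z=P[:,:,2]
    # plane at block top
    g=np.zeros((480,640),np.uint8)
    v,u=np.mgrid[:480,:640]
    X=np.array([plane(n,a,b,.030)[:2] for a,b in zip(u.ravel(),v.ravel())]).reshape(480,640,2)
    inb=(abs(X[:,:,0]-.538)<.130)&(abs(X[:,:,1]-.240)<.034)
    zt=np.median(z[inb&(z>.025)]); print(n,"blocktop",zt)
    m=(inb&(z<zt-.004)).astype(np.uint8)
    N,L,S,C=cv2.connectedComponentsWithStats(m)
    for i in range(1,N):
        if S[i,4]<60: continue
        c,w,a=cv2.minAreaRect((X[L==i]*1000).astype(np.float32)); (cc,r)=cv2.minEnclosingCircle((X[L==i]*1000).astype(np.float32))
        print("pocket px",C[i].round(1),S[i,4],"mean",(X[L==i].mean(0)*1000).round(1),"rect",np.round(c,1),np.round(w,1),"circ",np.round(cc,1),round(r,1))
    g=cv2.cvtColor(im,cv2.COLOR_BGR2GRAY)
    dm=(inb2:=(abs(X[:,:,0]-.538)<.14)&(abs(X[:,:,1]-.21)<.02))&(g>130)
    N,L,S,C=cv2.connectedComponentsWithStats(dm.astype(np.uint8))
    for i in range(1,N): print("dot",C[i].round(1),S[i,4],(X[L==i].mean(0)*1000).round(1))
    # socket
    inb=(abs(X[:,:,0]-.668)<.035)&(abs(X[:,:,1]-.018)<.035)
    Y=np.array([plane(n,a,b,.034)[:2] for a,b in zip(u.ravel(),v.ravel())]).reshape(480,640,2)
    m=(inb&(z<.034-.006)).astype(np.uint8)
    N,L,S,C=cv2.connectedComponentsWithStats(m)
    for i in range(1,N):
        if S[i,4]<60: continue
        c,w,a=cv2.minAreaRect((Y[L==i]*1000).astype(np.float32))
        print("socket px",C[i].round(1),S[i,4],"rect",np.round(c,1),np.round(w,1),a)
    np.save(f"pics/X{n}.npy",X)
E
python3 p.py
```

```text
top blocktop 0.030372892593549205
pocket px [185.5 217.5] 264 mean [639. 240.] rect [639. 240.] [39.6 37.8] circ [639.  239.7] 20.7
pocket px [184.  246.5] 279 mean [573.4 240.9] rect [573.4 241. ] [39.9 37.9] circ [573.4 240.9] 20.8
pocket px [182.4 276.5] 295 mean [507.4 242. ] rect [507.5 241.8] [40.6 40.6] circ [505.8 240.3] 23.1
pocket px [180.8 307.4] 302 mean [441.5 243. ] rect [441.3 242.6] [40.5 38.4] circ [441.7 243.2] 20.8
dot [200.9 210.9] 8 [653.1 206.3]
dot [200.5 215. ] 6 [643.6 206.8]
dot [200.3 219. ] 7 [634.5 207. ]
dot [200.1 222.9] 8 [625.6 207.1]
dot [199.  246.4] 29 [572.7 208. ]
dot [198. 274.] 9 [511.9 208.5]
dot [197.7 278.4] 9 [502.2 208.9]
dot [196.1 307.3] 9 [440.6 210.4]
socket px [284.5 201. ] 315 rect [669.3  19.3] [46.9 34.3] 79.8894271850586
side blocktop 0.029277896480366678
pocket px [266.1 174.4] 106 mean [636.3 235.9] rect [636.6 236.3] [36.9 38.3] circ [636.1 235.7] 20.7
pocket px [243.5 183.2] 112 mean [571. 237.] rect [571.7 237.8] [34.4 38.3] circ [571.1 236.7] 19.8
pocket px [219.5 192.4] 125 mean [505.3 238.8] rect [505.6 238.9] [38.9 36.4] circ [505.1 238.4] 20.7
pocket px [194.4 202.2] 130 mean [439.4 239.7] rect [438.9 239. ] [34.9 39.1] circ [439.2 238.6] 20.6
dot [274. 179.] 1 [641.5 206.1]
dot [277. 178.] 1 [649.9 205.3]
dot [268. 181.] 1 [624.9 207.9]
dot [271.5 180. ] 2 [634.2 206.2]
dot [252.5 187. ] 2 [580.9 209.2]
dot [250. 188.] 1 [573.8 209.3]
dot [246. 190.] 1 [561.9 208. ]
dot [226.7 197.3] 3 [509.9 210.2]
dot [223.5 198.5] 4 [501.7 210.6]
dot [199.5 208. ] 2 [439.5 211.8]
socket px [326.5 211.9] 178 rect [665.7  16.1] [43.6 33.9] 79.98614501953125
```

```bash
cat > st.py <<'E'
from h import *
from scipy.spatial.transform import Rotation as R
def st():
    s=read_state();M=R.from_rotvec(s["eef_rot"]).as_matrix()
    print("t",round(s["clock"],2),"tcp",(s["tcp_pos"]*1000).round(1),"jawyaw",np.degrees(np.arctan2(M[1,2],M[0,2])).round(2),"y",M[:,1].round(3),"F",s["wrist_force"].round(1),"M",s["moment"].round(2),"w",(s["gripper_width"]*1000).round(1),"q",s["joint_pos"].round(2))
if __name__=="__main__": st()
E
python3 st.py
python3 - <<'E'
from h import *
# tray corners, outer at rim z=.012
c=[(430,140),(618,105),(673,330),(480,365)]
Q=np.array([plane("top",335+(u-1.5)/4,200+(v-1.5)/4,.012)[:2]*1000 for u,v in c]);print(Q.round(1),Q.mean(0),np.linalg.norm(Q-np.roll(Q,1,0),axis=1))
c=[(453,296),(610,410),(463,580),(304,433)]
Q=np.array([plane("side",260+(u-1)/3.1,240+(v-1)/3.1,.012)[:2]*1000 for u,v in c]);print(Q.round(1),Q.mean(0),np.linalg.norm(Q-np.roll(Q,1,0),axis=1))
im=cv2.imread("pics/topm.png");cv2.imwrite("pics/ped.png",cv2.resize(im[240:340,280:345],None,fx=6,fy=6,interpolation=cv2.INTER_CUBIC))
E
```

```text
[[ 586.9 -330.8]
 [ 603.8 -437.9]
 [ 476.8 -454.6]
 [ 460.9 -347.5]] [ 532.10085187 -392.69769574] [127.14166767 108.46819581 128.10975528 108.2963817 ]
[[ 585.1 -332.1]
 [ 600.9 -437.1]
 [ 470.9 -458.3]
 [ 459.5 -349. ]] [ 529.08601631 -394.14842359] [126.77760637 106.18277874 131.70027134 109.87042389]Traceback (most recent call last):
  File "st.py", line 6, in <module>
    if __name__=="__main__": st()
                             ~~^^
  File "st.py", line 5, in st
    print("t",round(s["clock"],2),"tcp",(s["tcp_pos"]*1000).round(1),"jawyaw",np.degrees(np.arctan2(M[1,2],M[0,2])).round(2),"y",M[:,1].round(3),"F",s["wrist_force"].round(1),"M",s["moment"].round(2),"w",(s["gripper_width"]*1000).round(1),"q",s["joint_pos"].round(2))
                                                                                                                                                                                                            ^^^^^^^^^^^^^^^^^^^^^^^^^^^^^^^
AttributeError: 'float' object has no attribute 'round'
```

View pics/ped.png

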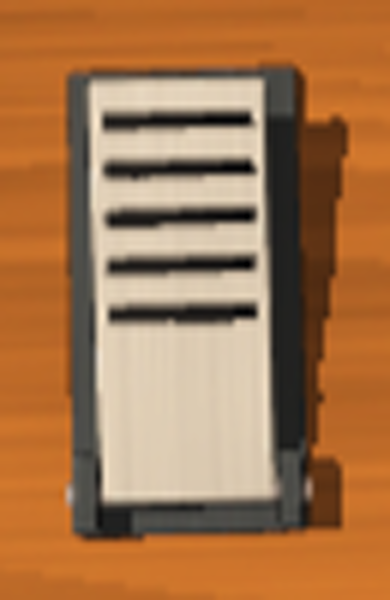

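The enlarged pedal crop shows the toe edge from about (295,253) to (324,252.5) in the full image, and the heel edge near row 323.

```bash
sed -i 's/np.degrees(np.arctan2(M\[1,2\],M\[0,2\])).round(2)/round(float(np.degrees(np.arctan2(M[1,2],M[0,2]))),2)/; s/(s\["gripper_width"\]\*1000).round(1)/round(float(s["gripper_width"]*1000),1)/' st.py
python3 st.py
python3 - <<'E'
from h import *
a=[plane("top",*p,.073)*1000 for p in((295,252.6),(323.8,252.2))]; b=[plane("top",*p,.034)*1000 for p in((296.8,323.3),(325.8,323))]
print(np.round(a,1),np.round(b,1)); A=np.mean(a,0);B=np.mean(b,0);print(A,B,np.linalg.norm(A-B)); print("toe pt",A+(B-A)*27/150)
E
```

```text
t 0.8 tcp [187.4 517.1 250.3] jawyaw 70.07 y [-0. -0. -1.] F [ 0.3 -0.6 -0.1] M [-0.02  0.03  0.05] w 85.4 q [ 1.14  0.35  1.65  0.    1.14 -0.08]
[[545.   -4.7  73. ]
 [544.1 -64.7  73. ]] [[401.   -3.7  34. ]
 [399.8 -64.6  34. ]]
[544.55425688 -34.74013777  73.        ] [400.40649089 -34.15248783  34.        ] 149.33159000965625
toe pt [518.60765901 -34.63436078  65.98      ]
```

Call:
{"fn": "step_arm", "kwargs": {"steps": [[25,-41,0,1],[25,-41,0,1],[25,-41,0,1],[25,-41,0,1],[25,-41,0,1],[25,-41,0,1],[25,-41,0,1],[25,-41,0,1.4],[25,-41,0,0],[25,-41,0,0],[25,-41,0,0],[25,-41,0,0]], "fingers": -1}}

```text
clock: 2.0
tcp_pos: [0.4927, 0.0086, 0.2522]
eef_rot: [-1.562, 0.142, -0.151]
wrist_force: [0.4, 1.2, -1.0]
gripper_width: 0.0852
```

```bash
python3 st.py
```

```text
t 2.0 tcp [492.7   8.6 252.2] jawyaw 79.32 y [ 0.006  0.004 -1.   ] F [ 0.4  1.2 -1. ] M [0.02 0.   0.02] w 85.2 q [-0.08  0.24  1.8   0.    1.1  -1.47]
```

Call:
{"fn": "step_arm", "kwargs": {"steps": [[26,-39,0,0],[26,-39,0,0],[26,-39,0,0],[23,-36,0,-0.5],[0,0,0,0],[0,0,-40,0],[0,0,-40,0],[0,0,0,0]]}}

```text
clock: 2.8
tcp_pos: [0.5986, -0.1578, 0.1704]
eef_rot: [-1.562, 0.151, -0.167]
wrist_force: [-0.1, -0.3, -0.2]
gripper_width: 0.0858
```

```bash
python3 st.py
python3 - <<'E'
from h import *
for n in("top","side"): grab(n,"g1")
im=np.hstack([cv2.imread(f"pics/{n}_g1.png")[a:b,c:d] for n,a,b,c,d in(("top",130,330,250,450),("side",150,350,240,440))])
cv2.imwrite("pics/g1.png",cv2.resize(im,None,fx=2,fy=2))
E
```

```text
t 2.8 tcp [ 598.6 -157.8  170.4] jawyaw 78.39 y [ 0.01   0.002 -1.   ] F [-0.1 -0.3 -0.2] M [-0.    0.09  0.04] w 85.8 q [-0.34  0.56  1.54  0.01  1.03 -1.71]
```

View pics/g1.png

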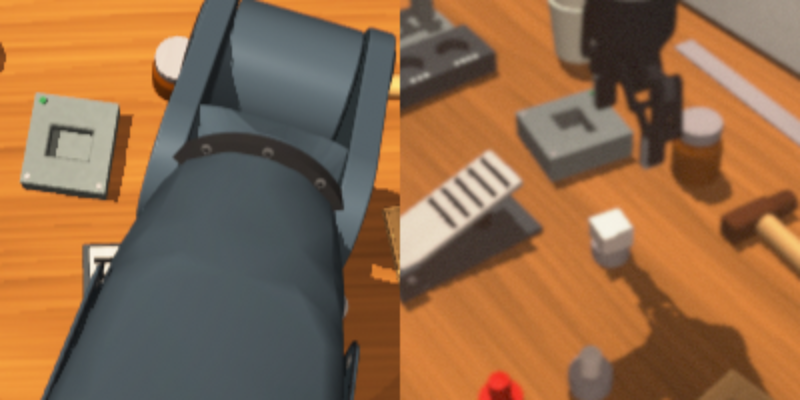

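Call:
{"fn": "step_arm", "kwargs": {"steps": [[-4.5,13.5,-40,0],[0,0,-40,0],[0,0,-20,0],[0,0,0,0],[0,0,0,0]]}}

```text
clock: 3.4
tcp_pos: [0.603, -0.1449, 0.0866]
eef_rot: [-1.567, 0.129, -0.186]
wrist_force: [-0.6, 0.4, 0.4]
gripper_width: 0.085
```

```bash
python3 st.py
```

```text
t 3.4 tcp [ 603.  -144.9   86.6] jawyaw 78.53 y [ 0.036 -0.006 -0.999] F [-0.6  0.4  0.4] M [-0.01  0.03  0.  ] w 85.0 q [-0.31  0.66  1.6   0.01  0.84 -1.69]
```

Call:
{"fn": "step_arm", "kwargs": {"steps": [[0,0,0,0],[0,0,0,0]]}}

```text
clock: 3.6
tcp_pos: [0.6049, -0.1454, 0.0909]
eef_rot: [-1.568, 0.124, -0.19]
wrist_force: [-0.0, 0.5, 0.6]
gripper_width: 0.0856
```

```bash
python3 st.py
```

```text
t 3.6 tcp [ 604.9 -145.4   90.9] jawyaw 78.54 y [ 0.041 -0.008 -0.999] F [-0.   0.5  0.6] M [-0.02 -0.01 -0.06] w 85.6 q [-0.31  0.66  1.6   0.01  0.84 -1.69]
```

Call:
{"fn": "step_arm", "kwargs": {"steps": [[0,0,30,0],[0,0,0,0],[0,0,0,0]]}}

```text
clock: 3.9
tcp_pos: [0.6061, -0.1459, 0.1253]
eef_rot: [-1.569, 0.121, -0.193]
wrist_force: [0.3, -0.0, -0.5]
gripper_width: 0.0855
```

```bash
python3 st.py
```

```text
t 3.9 tcp [ 606.1 -145.9  125.3] jawyaw 78.53 y [ 0.045 -0.009 -0.999] F [ 0.3 -0.  -0.5] M [-0.03  0.    0.03] w 85.5 q [-0.31  0.61  1.59  0.01  0.9  -1.69]
```

Call:
{"fn": "step_arm", "kwargs": {"steps": [[0,0,40,0],[0,0,40,0],[0,0,40,0]]}}

```text
clock: 4.2
tcp_pos: [0.6032, -0.1451, 0.2436]
eef_rot: [-1.567, 0.129, -0.186]
wrist_force: [-0.1, 0.2, -0.4]
gripper_width: 0.0854
```

```bash
python3 st.py
```

```text
t 4.2 tcp [ 603.2 -145.1  243.6] jawyaw 78.52 y [ 0.036 -0.006 -0.999] F [-0.1  0.2 -0.4] M [-0.03 -0.03  0.01] w 85.4 q [-0.31  0.47  1.49  0.01  1.15 -1.69]
```

Call:
{"fn": "step_arm", "kwargs": {"steps": [[0,0,0,0]]}}

```text
clock: 4.3
tcp_pos: [0.6052, -0.1457, 0.2493]
eef_rot: [-1.569, 0.122, -0.193]
wrist_force: [0.6, -0.2, -0.6]
gripper_width: 0.0853
```

```bash
python3 st.py
```

```text
t 4.3 tcp [ 605.2 -145.7  249.3] jawyaw 78.52 y [ 0.044 -0.009 -0.999] F [ 0.6 -0.2 -0.6] M [-0.02  0.03  0.06] w 85.3 q [-0.31  0.46  1.49  0.01  1.15 -1.69]
```

Call:
{"fn": "step_arm", "kwargs": {"steps": [[0,0,0,0]]}}

```text
clock: 4.4
tcp_pos: [0.605, -0.1457, 0.2495]
eef_rot: [-1.569, 0.122, -0.193]
wrist_force: [0.1, 0.7, -0.7]
gripper_width: 0.0851
```

```bash
python3 st.py
```

```text
t 4.4 tcp [ 605.  -145.7  249.5] jawyaw 78.51 y [ 0.045 -0.009 -0.999] F [ 0.1  0.7 -0.7] M [ 0.05  0.08 -0.01] w 85.1 q [-0.31  0.46  1.49  0.01  1.15 -1.69]
```

Call:
{"fn": "step_arm", "kwargs": {"steps": [[-6,0,0,0]]}}

```text
clock: 4.5
tcp_pos: [0.5991, -0.1457, 0.249]
eef_rot: [-1.569, 0.122, -0.193]
wrist_force: [-0.0, -0.6, -1.0]
gripper_width: 0.0854
```

```bash
python3 st.py
```

```text
t 4.5 tcp [ 599.1 -145.7  249. ] jawyaw 78.52 y [ 0.045 -0.009 -0.999] F [-0.  -0.6 -1. ] M [-0.04  0.07  0.06] w 85.4 q [-0.32  0.45  1.5   0.01  1.14 -1.69]
```

Call:
{"fn": "step_arm", "kwargs": {"steps": [[0,0,0,0]]}}

```text
clock: 4.6
tcp_pos: [0.5981, -0.1456, 0.2479]
eef_rot: [-1.569, 0.123, -0.191]
wrist_force: [0.4, 0.2, 0.5]
gripper_width: 0.0852
```

```bash
python3 st.py
```

```text
t 4.6 tcp [ 598.1 -145.6  247.9] jawyaw 78.52 y [ 0.043 -0.008 -0.999] F [0.4 0.2 0.5] M [-0.01  0.02  0.01] w 85.2 q [-0.32  0.45  1.51  0.01  1.14 -1.69]
```

Call:
{"fn": "step_arm", "kwargs": {"steps": [[0,0,45,0],[0,0,30,0],[0,0,20,0],[0,0,12,0],[0,0,7,0],[0,0,4,0],[0,0,2,0],[0,0,0,0]]}}

```text
clock: 5.4
tcp_pos: [0.5951, -0.145, 0.3626]
eef_rot: [-1.565, 0.136, -0.179]
wrist_force: [-0.4, 0.3, 0.0]
gripper_width: 0.0849
```

```bash
python3 st.py
```

```text
t 5.4 tcp [ 595.1 -145.   362.6] jawyaw 78.49 y [ 0.027 -0.003 -1.   ] F [-0.4  0.3  0. ] M [0.02 0.01 0.04] w 84.9 q [-0.32  0.37  1.35  0.01  1.4  -1.69]
```

Call:
{"fn": "step_arm", "kwargs": {"steps": [[0,0,-6,0],[0,0,-12,0],[0,0,-20,0],[0,0,-30,0],[0,0,-40,0],[0,0,0,0],[0,0,0,0]]}}

```text
clock: 6.1
tcp_pos: [0.5932, -0.1444, 0.2451]
eef_rot: [-1.564, 0.14, -0.175]
wrist_force: [0.3, -0.7, 0.8]
gripper_width: 0.0853
```

```bash
python3 st.py
```

```text
t 6.1 tcp [ 593.2 -144.4  245.1] jawyaw 78.49 y [ 0.022 -0.002 -1.   ] F [ 0.3 -0.7  0.8] M [-0.07 -0.02  0.02] w 85.3 q [-0.32  0.46  1.51  0.01  1.16 -1.69]
```

Raising with a gradual stop takes the tilt out (0.043 to 0.022 rad), so I'll do it again.

Call:
{"fn": "step_arm", "kwargs": {"steps": [[0,0,50,0],[0,0,30,0],[0,0,20,0],[0,0,12,0],[0,0,7,0],[0,0,4,0],[0,0,2,0],[0,0,0,0]]}}

```text
clock: 6.9
tcp_pos: [0.5927, -0.1442, 0.3808]
eef_rot: [-1.565, 0.137, -0.179]
wrist_force: [-0.6, -0.1, -0.6]
gripper_width: 0.0854
```

```bash
python3 st.py
```

```text
t 6.9 tcp [ 592.7 -144.2  380.8] jawyaw 78.49 y [ 0.027 -0.003 -1.   ] F [-0.6 -0.1 -0.6] M [-0.01 -0.02 -0.03] w 85.4 q [-0.32  0.36  1.32  0.01  1.43 -1.69]
```

Call:
{"fn": "step_arm", "kwargs": {"steps": [[0,0,-6,0],[0,0,-12,0],[0,0,-20,0],[0,0,-25,0],[0,0,-25,0],[0,0,-25,0],[0,0,-18,0],[0,0,-12,0],[0,0,-8,0],[0,0,-4,0],[0,0,0,0],[0,0,0,0]]}}

```text
clock: 8.1
tcp_pos: [0.589, -0.143, 0.2083]
eef_rot: [-1.563, 0.145, -0.17]
wrist_force: [0.0, -0.3, -0.4]
gripper_width: 0.0853
```

```bash
python3 st.py
```

```text
t 8.1 tcp [ 589.  -143.   208.3] jawyaw 78.48 y [ 0.016  0.    -1.   ] F [ 0.  -0.3 -0.4] M [ 0.03 -0.02  0.  ] w 85.3 q [-0.32  0.49  1.55  0.01  1.09 -1.69]
```

Call:
{"fn": "step_arm", "kwargs": {"steps": [[1,0,-6,0],[1,0,-12,0],[1,0,-18,0],[1,0,-22,0],[1,0,-22,0],[0,0,-22,0],[0,0,-16,0],[0,0,-11,0],[0,0,-7,0],[0,0,-4,0],[0,0,0,0],[0,0,0,0]]}}

```text
clock: 9.3
tcp_pos: [0.5954, -0.1432, 0.0615]
eef_rot: [-1.564, 0.14, -0.175]
wrist_force: [0.3, 0.4, 0.1]
gripper_width: 0.0853
```

```bash
python3 st.py
```

```text
t 9.3 tcp [ 595.4 -143.2   61.5] jawyaw 78.49 y [ 0.022 -0.002 -1.   ] F [0.3 0.4 0.1] M [ 0.   -0.06 -0.02] w 85.3 q [-0.31  0.69  1.62  0.01  0.8  -1.69]
```

Call:
{"fn": "step_arm", "kwargs": {"steps": [[0,0,-6,0],[0,0,-8,0],[0,0,-5,0],[0,0,-1,0],[0,0,0,0]]}}

```text
clock: 9.8
tcp_pos: [0.5961, -0.1434, 0.041]
eef_rot: [-1.565, 0.139, -0.177]
wrist_force: [-0.0, -0.1, 0.3]
gripper_width: 0.0856
```

```bash
python3 st.py
python3 - <<'E'
from h import *
im,_=grab("side"); cv2.imwrite("pics/g2.png",cv2.resize(im[180:330,260:430,::-1],None,fx=4,fy=4,interpolation=cv2.INTER_CUBIC))
E
```

```text
t 9.8 tcp [ 596.1 -143.4   41. ] jawyaw 78.49 y [ 0.024 -0.002 -1.   ] F [-0.  -0.1  0.3] M [ 0.03  0.01 -0.01] w 85.6 q [-0.31  0.72  1.63  0.01  0.77 -1.69]
```

View pics/g2.png

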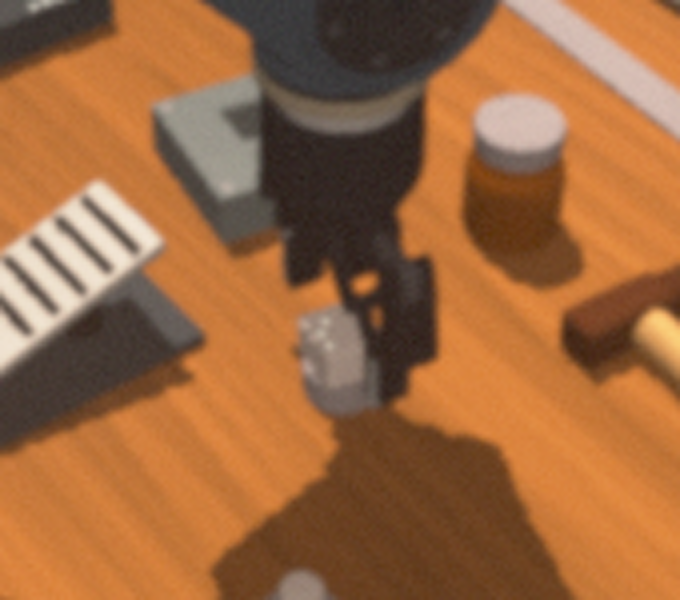

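The side view shows the square stamp at about (345,268), between the open fingers. Closing now.

Call:
{"fn": "step_arm", "kwargs": {"steps": [[0,0,0,0],[0,0,0,0],[0,0,0,0],[0,0,0,0],[0,0,0,0],[0,0,0,0]], "fingers": 1, "grip_force": 20}}

```text
clock: 10.45
tcp_pos: [0.5964, -0.1436, 0.0418]
eef_rot: [-1.565, 0.138, -0.178]
wrist_force: [-0.2, -0.5, -0.8]
gripper_width: 0.0334
```

```bash
python3 st.py
```

```text
t 10.45 tcp [ 596.4 -143.6   41.8] jawyaw 78.49 y [ 0.025 -0.003 -1.   ] F [-0.2 -0.5 -0.8] M [-0.04 -0.05  0.03] w 33.4 q [-0.31  0.72  1.63  0.01  0.77 -1.69]
```

Call:
{"fn": "step_arm", "kwargs": {"steps": [[0,0,0,0],[0,0,0,0],[0,0,0,0],[0,0,10,0],[0,0,10,0],[0,0,3,0],[0,0,0,0]], "fingers": -1}}

```text
clock: 11.15
tcp_pos: [0.5968, -0.1437, 0.0677]
eef_rot: [-1.565, 0.137, -0.179]
wrist_force: [-0.5, 0.4, -0.4]
gripper_width: 0.0853
```

Call:
{"fn": "step_arm", "kwargs": {"steps": [[0,0,0,-3],[0,0,0,-6],[0,0,0,-8.5],[0,0,0,-8.5],[0,0,0,-8.5],[0,0,0,-8.5],[0,0,0,-8.5],[0,0,0,-8.5],[0,0,0,-8.5],[0,0,0,-8],[0,0,0,-6],[0,0,0,-3]]}}

```text
clock: 12.35
tcp_pos: [0.5964, -0.1435, 0.068]
eef_rot: [-1.152, 1.311, -1.344]
wrist_force: [0.3, 0.5, 1.2]
gripper_width: 0.0852
```

```bash
python3 st.py
```

```text
t 12.35 tcp [ 596.4 -143.5   68. ] jawyaw -8.97 y [-0.003 -0.027 -1.   ] F [0.3 0.5 1.2] M [ 0.06  0.04 -0.02] w 85.2 q [-0.3   0.69  1.61 -0.04  0.84 -0.12]
```

Call:
{"fn": "step_arm", "kwargs": {"steps": [[0,0,-5,-2.5],[0,0,-9,0],[0,0,-7,0],[0,0,-4,0],[0,0,-1,0],[0,0,0,0]]}}

```text
clock: 12.95
tcp_pos: [0.596, -0.1434, 0.0397]
eef_rot: [-1.13, 1.343, -1.375]
wrist_force: [0.5, -0.0, 0.5]
gripper_width: 0.0852
```

```bash
python3 st.py
```

```text
t 12.95 tcp [ 596.  -143.4   39.7] jawyaw -11.44 y [-0.005 -0.027 -1.   ] F [ 0.5 -0.   0.5] M [-0.01 -0.03 -0.  ] w 85.2 q [-0.3   0.73  1.61 -0.04  0.79 -0.07]
```

Call:
{"fn": "step_arm", "kwargs": {"steps": [[0,0,0,0],[0,0,0,0],[0,0,0,0],[0,0,0,0],[0,0,0,0]], "fingers": 1, "grip_force": 40}}

```text
clock: 13.45
tcp_pos: [0.5964, -0.1435, 0.0406]
eef_rot: [-1.129, 1.342, -1.375]
wrist_force: [0.2, -0.2, -3.0]
gripper_width: 0.0331
```

```bash
python3 st.py
```

```text
t 13.45 tcp [ 596.4 -143.5   40.6] jawyaw -11.41 y [-0.003 -0.027 -1.   ] F [ 0.2 -0.2 -3. ] M [-0.02 -0.01 -0.02] w 33.1 q [-0.3   0.73  1.61 -0.04  0.79 -0.08]
```

Gripped and centred (TCP at 596.4, -143.5). That agrees with the top-view measurement within 1 mm, so the top camera is the reliable one; the side view is off by about 4 mm. Lifting now and going to pocket 2.

Call:
{"fn": "step_arm", "kwargs": {"steps": [[0,0,6,0],[0,0,12,0],[0,0,20,0],[0,0,20,0],[0,0,18,0],[0,0,12,0],[0,0,7,0],[0,0,3,0],[0,0,0,0]]}}

```text
clock: 14.35
tcp_pos: [0.5952, -0.1431, 0.1457]
eef_rot: [-1.13, 1.343, -1.374]
wrist_force: [-0.4, 0.9, -3.1]
gripper_width: 0.0329
```

```bash
python3 st.py
```

```text
t 14.35 tcp [ 595.2 -143.1  145.7] jawyaw -11.41 y [-0.004 -0.027 -1.   ] F [-0.4  0.9 -3.1] M [ 0.05 -0.   -0.  ] w 32.9 q [-0.3   0.58  1.57 -0.03  0.98 -0.08]
```

Call:
{"fn": "step_arm", "kwargs": {"steps": [[-1,15,0,0],[-2,28,0,0],[-2,40,0,0],[-2,40,0,0],[-2,40,0,0],[-2,40,0,0],[-2,40,0,0],[-2,40,0,0],[-2,28,0,0],[-2,15,0,0],[-1,8,0,0],[0,0,0,0]]}}

```text
clock: 15.55
tcp_pos: [0.5648, 0.2109, 0.1364]
eef_rot: [-1.142, 1.353, -1.368]
wrist_force: [-1.1, -0.4, -1.6]
gripper_width: 0.0334
```

```bash
python3 st.py
```

```text
t 15.55 tcp [564.8 210.9 136.4] jawyaw -11.39 y [-0.019 -0.027 -0.999] F [-1.1 -0.4 -1.6] M [0.01 0.01 0.01] w 33.4 q [ 0.29  0.59  1.59 -0.02  0.99  0.5 ]
```

Call:
{"fn": "step_arm", "kwargs": {"steps": [[2,8,-4,0],[3,10,-9,0],[2,8,-14,0],[1,3,-14,0],[0.5,1.5,-9,0],[0,0,-5,0],[0,0,-2,0],[0,0,0,0],[0,0,0,0]]}}

```text
clock: 16.45
tcp_pos: [0.5736, 0.2408, 0.072]
eef_rot: [-1.144, 1.357, -1.371]
wrist_force: [-0.2, -0.7, -3.5]
gripper_width: 0.0332
```

```bash
python3 st.py
```

```text
t 16.45 tcp [573.6 240.8  72. ] jawyaw -11.59 y [-0.023 -0.028 -0.999] F [-0.2 -0.7 -3.5] M [ 0.01 -0.02  0.05] w 33.2 q [ 0.33  0.71  1.55 -0.02  0.91  0.55]
```

Call:
{"fn": "step_arm", "kwargs": {"steps": [[1,0.7,0,0],[0,0,0,0],[0,0,-2,0],[0,0,-2,0],[0,0,0,0]]}}

```text
clock: 16.95
tcp_pos: [0.5752, 0.2417, 0.0694]
eef_rot: [-1.142, 1.357, -1.371]
wrist_force: [-1.9, 1.1, -3.3]
gripper_width: 0.0331
```

```bash
python3 st.py
python3 - <<'E'
from h import *
im,_=grab("side"); cv2.imwrite("pics/g3.png",cv2.resize(im[110:240,140:310,::-1],None,fx=4,fy=4,interpolation=cv2.INTER_CUBIC))
E
```

```text
t 16.95 tcp [575.2 241.7  69.4] jawyaw -11.61 y [-0.021 -0.027 -0.999] F [-1.9  1.1 -3.3] M [ 0.18  0.2  -0.02] w 33.1 q [ 0.33  0.71  1.55 -0.02  0.9   0.55]
```

View pics/g3.png

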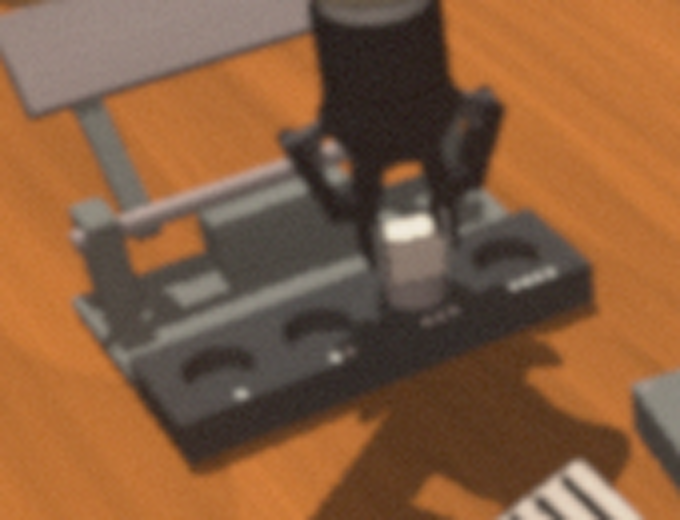

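The image caught an error of mine: the stamp is over the pocket with 3 dots. Pocket 2 is the next one towards the robot, at about (507.7, 242.6). I'll lift and move 66 mm in -x.

Call:
{"fn": "step_arm", "kwargs": {"steps": [[0,0,6,0],[0,0,10,0],[0,0,6,0],[-5,0,0,0],[-12,0,0,0],[-16,0,0,0],[-14,0,0,0],[-8,0,0,0],[-4,0,0,0],[0,0,0,0]]}}

```text
clock: 18.0
tcp_pos: [0.5141, 0.2415, 0.0954]
eef_rot: [-1.138, 1.354, -1.372]
wrist_force: [0.2, 0.2, -2.4]
gripper_width: 0.0329
```

```bash
python3 st.py
```

```text
t 18.0 tcp [514.1 241.5  95.4] jawyaw -11.62 y [-0.016 -0.027 -1.   ] F [ 0.2  0.2 -2.4] M [-0.02 -0.08  0.  ] w 32.9 q [ 0.37  0.59  1.7  -0.02  0.87  0.58]
```

Call:
{"fn": "step_arm", "kwargs": {"steps": [[-3,0.5,-3,0],[-2.5,0.5,-7,0],[0,0,-7,0],[0,0,-3,0],[0,0,-1,0],[0,0,0,0],[0,0,0,0]]}}

```text
clock: 18.7
tcp_pos: [0.5094, 0.2425, 0.0718]
eef_rot: [-1.137, 1.354, -1.373]
wrist_force: [-0.7, -0.6, -1.9]
gripper_width: 0.0334
```

```bash
python3 st.py
python3 - <<'E'
from h import *
im,_=grab("side"); cv2.imwrite("pics/g4.png",cv2.resize(im[110:240,140:310,::-1],None,fx=4,fy=4,interpolation=cv2.INTER_CUBIC))
E
```

```text
t 18.7 tcp [509.4 242.5  71.8] jawyaw -11.64 y [-0.016 -0.027 -1.   ] F [-0.7 -0.6 -1.9] M [ 0.04 -0.07 -0.03] w 33.4 q [ 0.37  0.63  1.72 -0.03  0.82  0.59]
```

View pics/g4.png

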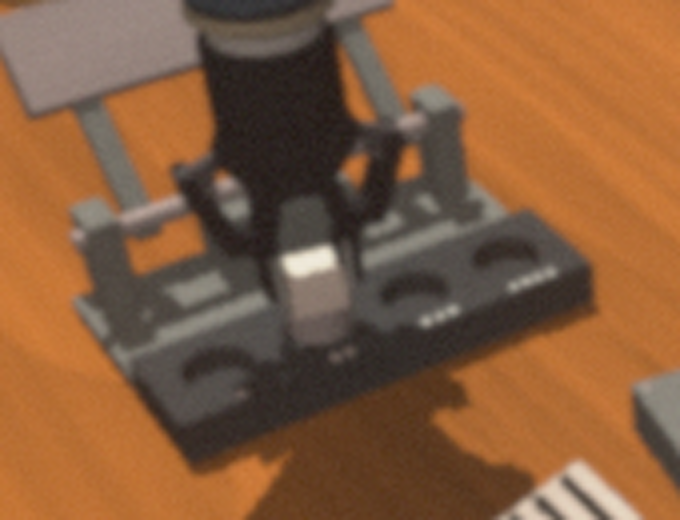

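The stamp is now over the pocket with two dots. Lowering in small steps.

Call:
{"fn": "step_arm", "kwargs": {"steps": [[-1,0,0,0],[0,0,-2,0],[0,0,-2,0],[0,0,0,0]]}}

```text
clock: 19.15
tcp_pos: [0.5086, 0.2426, 0.0681]
eef_rot: [-1.136, 1.354, -1.373]
wrist_force: [-0.5, 0.2, -2.3]
gripper_width: 0.0332
```

```bash
python3 st.py
```

```text
t 19.15 tcp [508.6 242.6  68.1] jawyaw -11.65 y [-0.015 -0.026 -1.   ] F [-0.5  0.2 -2.3] M [-0.    0.07 -0.02] w 33.2 q [ 0.37  0.63  1.73 -0.03  0.81  0.59]
```

Call:
{"fn": "step_arm", "kwargs": {"steps": [[0,0,-2,0],[0,0,-1,0],[0,0,0,0]]}}

```text
clock: 19.45
tcp_pos: [0.5086, 0.2426, 0.0648]
eef_rot: [-1.136, 1.354, -1.373]
wrist_force: [-0.4, 0.1, -1.8]
gripper_width: 0.0332
```

```bash
python3 st.py
```

```text
t 19.45 tcp [508.6 242.6  64.8] jawyaw -11.65 y [-0.015 -0.026 -1.   ] F [-0.4  0.1 -1.8] M [ 0.05 -0.06 -0.04] w 33.2 q [ 0.37  0.64  1.73 -0.03  0.8   0.59]
```

It's going in freely.

Call:
{"fn": "step_arm", "kwargs": {"steps": [[0,0,-2,0],[0,0,-2,0],[0,0,-2,0],[0,0,-1,0],[0,0,0,0]]}}

```text
clock: 19.95
tcp_pos: [0.5085, 0.2426, 0.0571]
eef_rot: [-1.136, 1.354, -1.373]
wrist_force: [-0.5, -0.3, -1.9]
gripper_width: 0.0331
```

```bash
python3 st.py
```

```text
t 19.95 tcp [508.5 242.6  57.1] jawyaw -11.65 y [-0.015 -0.026 -1.   ] F [-0.5 -0.3 -1.9] M [ 0.07 -0.02 -0.06] w 33.1 q [ 0.37  0.65  1.73 -0.03  0.79  0.59]
```

Call:
{"fn": "step_arm", "kwargs": {"steps": [[0,0,-0.7,0],[0,0,0,0]]}}

```text
clock: 20.15
tcp_pos: [0.5086, 0.2427, 0.0567]
eef_rot: [-1.136, 1.354, -1.373]
wrist_force: [-0.4, -1.2, -2.0]
gripper_width: 0.0334
```

Call:
{"fn": "step_arm", "kwargs": {"steps": [[0,0,0,0],[0,0,0,0],[0,0,0,0],[0,0,0,0],[0,0,5,0],[0,0,10,0],[0,0,20,0],[0,0,25,0],[0,0,25,0],[0,0,15,0],[0,0,8,0],[0,0,3,0]], "fingers": -1}}

```text
clock: 21.35
tcp_pos: [0.509, 0.2427, 0.1769]
eef_rot: [-1.132, 1.352, -1.373]
wrist_force: [-0.1, -0.5, 0.2]
gripper_width: 0.0858
```

```bash
python3 st.py
python3 - <<'E'
from h import *
im,_=grab("side"); cv2.imwrite("pics/g5.png",cv2.resize(im[110:240,140:310,::-1],None,fx=4,fy=4,interpolation=cv2.INTER_CUBIC))
E
```

```text
t 21.35 tcp [509.  242.7 176.9] jawyaw -11.65 y [-0.012 -0.025 -1.   ] F [-0.1 -0.5  0.2] M [ 0.01 -0.02 -0.01] w 85.8 q [ 0.37  0.47  1.67 -0.02  1.02  0.59]
```

View pics/g5.png

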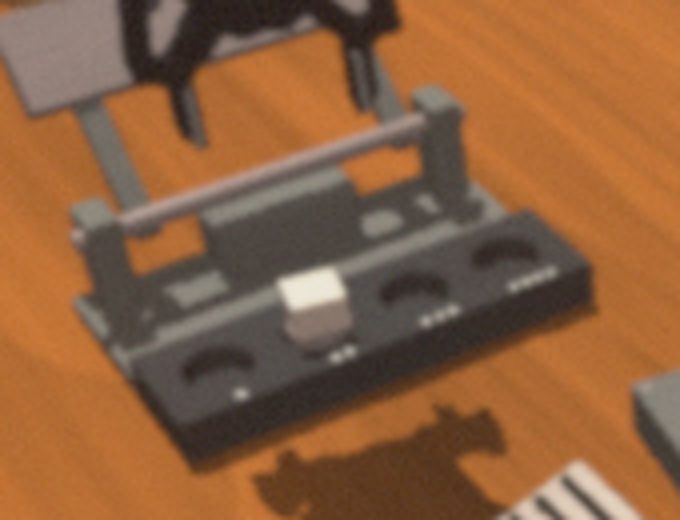

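Stamp2 sits flush in the pocket with two dots. Next is the slender stamp.

Call:
{"fn": "step_arm", "kwargs": {"steps": [[0,-15,0,0],[-2,-28,0,0],[-3,-40,0,0],[-3,-40,0,0],[-3,-40,0,0],[-3,-40,0,0],[-3,-40,0,0],[-3,-40,0,0],[-2,-28,0,0],[-1,-15,0,0],[0,-8,0,0],[0,0,0,0]], "fingers": -0.4}}

```text
clock: 22.6
tcp_pos: [0.4753, -0.1109, 0.1679]
eef_rot: [-1.145, 1.363, -1.367]
wrist_force: [-0.1, 0.0, -0.1]
gripper_width: 0.0598
```

```bash
python3 st.py
python3 - <<'E'
from h import *
for n in("top","side"): grab(n,"g6")
im=np.hstack([cv2.imread(f"pics/{n}_g6.png")[a:b,c:d] for n,a,b,c,d in(("top",190,390,350,550),("side",230,430,260,460))])
cv2.imwrite("pics/g6.png",cv2.resize(im,None,fx=2,fy=2))
E
```

```text
t 22.6 tcp [ 475.3 -110.9  167.9] jawyaw -11.67 y [-0.027 -0.025 -0.999] F [-0.1  0.  -0.1] M [ 0.   -0.02 -0.03] w 59.8 q [-0.31  0.36  1.88 -0.04  0.93 -0.08]
```

View pics/g6.png

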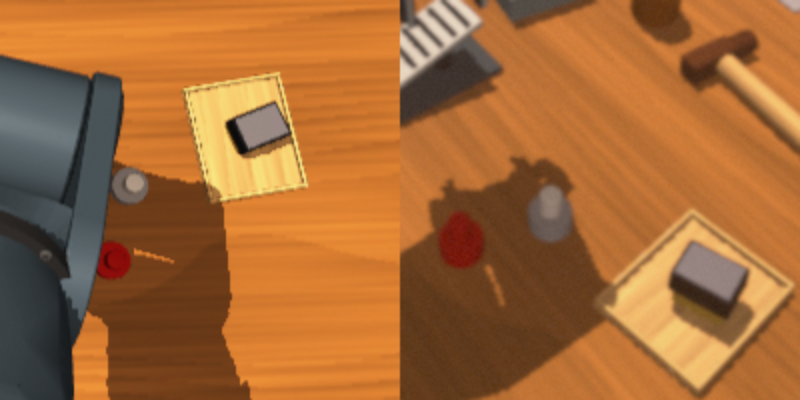

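The slender stamp is still at top pixel (416,281). Moving over it.

Call:
{"fn": "step_arm", "kwargs": {"steps": [[0,-8,0,0],[1,-18,0,0],[1,-28,0,0],[1,-30,0,0],[1,-26,0,0],[1,-16,0,0],[1,-10,0,0],[0,-5,0,0],[0,0,0,0],[0,0,0,0]]}}

```text
clock: 23.7
tcp_pos: [0.4825, -0.2512, 0.1675]
eef_rot: [-1.151, 1.355, -1.357]
wrist_force: [0.2, 0.7, 0.1]
gripper_width: 0.06
```

```bash
python3 st.py
```

```text
t 23.7 tcp [ 482.5 -251.2  167.5] jawyaw -10.95 y [-0.028 -0.024 -0.999] F [0.2 0.7 0.1] M [ 0.02 -0.01  0.01] w 60.0 q [-0.55  0.45  1.74 -0.04  0.97 -0.33]
```

Call:
{"fn": "step_arm", "kwargs": {"steps": [[0,-2,-6,0],[0,-3,-12,0],[0,-3,-18,0],[0,-1,-20,0],[0,0,-16,0],[0,0,-11,0],[0,0,-8,0],[0,0,-5,0],[0,0,-3,0],[0,0,0,0],[0,0,0,0]]}}

```text
clock: 24.8
tcp_pos: [0.4823, -0.2581, 0.0609]
eef_rot: [-1.153, 1.353, -1.354]
wrist_force: [0.8, 1.4, 0.7]
gripper_width: 0.0598
```

```bash
python3 st.py;  python3 - <<'E'
from h import *
im,_=grab("side"); cv2.imwrite("pics/g7.png",cv2.resize(im[240:390,260:420,::-1],None,fx=4,fy=4,interpolation=cv2.INTER_CUBIC))
E
```

```text
t 24.8 tcp [ 482.3 -258.1   60.9] jawyaw -10.75 y [-0.028 -0.023 -0.999] F [0.8 1.4 0.7] M [ 0.04 -0.03  0.05] w 59.8 q [-0.56  0.62  1.78 -0.05  0.76 -0.34]
```

View pics/g7.png

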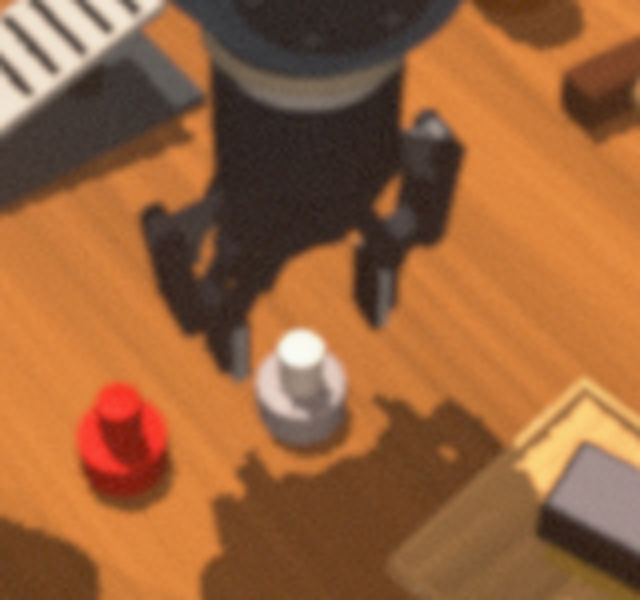

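The fingertips straddle the white post, with the red look-alike well clear to the left. Lowering and squeezing.

Call:
{"fn": "step_arm", "kwargs": {"steps": [[0,-1,-5,0],[0,-1,-7,0],[0,0,-4,0],[0,0,-2,0],[0,0,0,0],[0,0,0,0]]}}

```text
clock: 25.45
tcp_pos: [0.4826, -0.2605, 0.042]
eef_rot: [-1.153, 1.352, -1.355]
wrist_force: [0.0, -0.6, 0.8]
gripper_width: 0.0601
```

Call:
{"fn": "step_arm", "kwargs": {"steps": [[0,0,0,0],[0,0,0,0],[0,0,0,0],[0,0,0,0],[0,0,0,0]], "fingers": 1, "grip_force": 20}}

```text
clock: 25.95
tcp_pos: [0.4827, -0.2606, 0.0424]
eef_rot: [-1.152, 1.352, -1.355]
wrist_force: [0.9, 0.4, -1.1]
gripper_width: 0.0192
```

```bash
python3 st.py
```

```text
t 25.95 tcp [ 482.7 -260.6   42.4] jawyaw -10.75 y [-0.026 -0.024 -0.999] F [ 0.9  0.4 -1.1] M [-0.03 -0.03 -0.  ] w 19.2 q [-0.56  0.65  1.78 -0.05  0.72 -0.34]
```

The width is 19.2 mm, so it is gripped. Both axes agree with the top view within about 0.6 mm. Tightening and lifting.

Call:
{"fn": "step_arm", "kwargs": {"steps": [[0,0,0,0],[0,0,6,0],[0,0,12,0],[0,0,20,0],[0,0,20,0],[0,0,18,0],[0,0,12,0],[0,0,7,0],[0,0,3,0],[0,0,0,0]], "grip_force": 40}}

```text
clock: 26.95
tcp_pos: [0.4817, -0.2599, 0.1478]
eef_rot: [-1.152, 1.352, -1.355]
wrist_force: [0.5, -0.0, -2.2]
gripper_width: 0.0185
```

```bash
python3 st.py
```

```text
t 26.95 tcp [ 481.7 -259.9  147.8] jawyaw -10.75 y [-0.027 -0.024 -0.999] F [ 0.5 -0.  -2.2] M [ 0.02 -0.03  0.  ] w 18.5 q [-0.56  0.48  1.74 -0.04  0.93 -0.35]
```

Call:
{"fn": "step_arm", "kwargs": {"steps": [[4,12,0,0],[8,24,0,0],[12,36,0,0],[13,40,0,0],[13,40,0,0],[13,40,0,0],[13,40,0,0],[13,40,0,0],[13,40,0,0],[13,40,0,0],[10,30,0,0],[6,20,0,0]]}}

```text
clock: 28.15
tcp_pos: [0.6099, 0.1665, 0.1383]
eef_rot: [-1.161, 1.367, -1.349]
wrist_force: [-0.7, 0.1, -1.6]
gripper_width: 0.0184
```

```bash
python3 st.py
```

```text
t 28.15 tcp [609.9 166.5 138.3] jawyaw -10.96 y [-0.041 -0.021 -0.999] F [-0.7  0.1 -1.6] M [ 0.01  0.05 -0.01] w 18.4 q [ 0.2   0.64  1.49 -0.01  1.06  0.4 ]
```

Call:
{"fn": "step_arm", "kwargs": {"steps": [[6,15,0,0],[6,15,-4,0],[6,14,-8,0],[4,10,-12,0],[2,5,-12,0],[1,3,-8,0],[0,0,-4,0],[0,0,-2,0],[0,0,0,0],[0,0,0,0]]}}

```text
clock: 29.15
tcp_pos: [0.6329, 0.2353, 0.0783]
eef_rot: [-1.17, 1.37, -1.346]
wrist_force: [-0.3, 0.5, -3.2]
gripper_width: 0.019
```

```bash
python3 st.py
```

```text
t 29.15 tcp [632.9 235.3  78.3] jawyaw -10.86 y [-0.05  -0.024 -0.998] F [-0.3  0.5 -3.2] M [ 0.08 -0.08  0.02] w 19.0 q [ 0.29  0.79  1.37 -0.01  1.03  0.48]
```

Call:
{"fn": "step_arm", "kwargs": {"steps": [[3,2,0,0],[3,2,0,0],[1.5,1,0,0],[0,0,0,0],[0,0,0,0]]}}

```text
clock: 29.65
tcp_pos: [0.642, 0.2405, 0.08]
eef_rot: [-1.167, 1.369, -1.347]
wrist_force: [0.2, -0.3, -2.0]
gripper_width: 0.0185
```

```bash
python3 st.py
python3 - <<'E'
from h import *
im,_=grab("side"); cv2.imwrite("pics/g8.png",cv2.resize(im[110:240,170:340,::-1],None,fx=4,fy=4,interpolation=cv2.INTER_CUBIC))
E
```

```text
t 29.65 tcp [642.  240.5  80. ] jawyaw -10.89 y [-0.047 -0.023 -0.999] F [ 0.2 -0.3 -2. ] M [ 0.04 -0.06  0.02] w 18.5 q [ 0.29  0.8   1.34 -0.01  1.05  0.49]
```

View pics/g8.png

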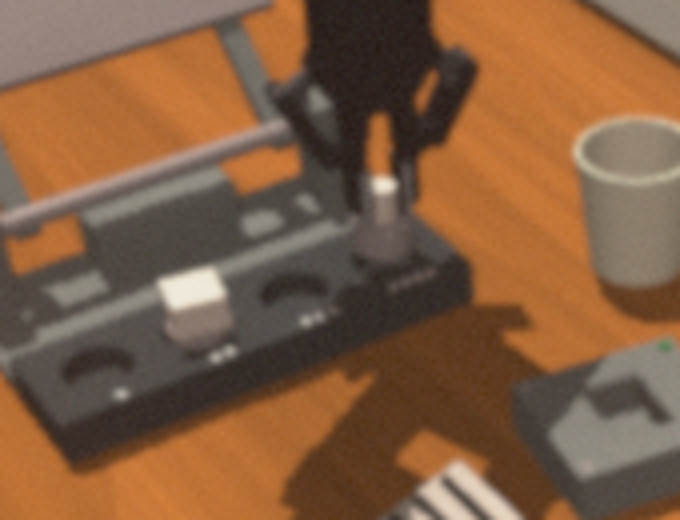

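The slender stamp is over the pocket with four dots. Nudging x by -1.4 mm and lowering.

Call:
{"fn": "step_arm", "kwargs": {"steps": [[-1.4,0,0,0],[0,0,-2,0],[0,0,-3,0],[0,0,-3,0],[0,0,-2,0],[0,0,0,0],[0,0,0,0]]}}

```text
clock: 30.4
tcp_pos: [0.64, 0.2403, 0.0687]
eef_rot: [-1.168, 1.369, -1.347]
wrist_force: [-0.8, 0.0, -2.1]
gripper_width: 0.0184
```

```bash
python3 st.py
```

```text
t 30.4 tcp [640.  240.3  68.7] jawyaw -10.89 y [-0.048 -0.023 -0.999] F [-0.8  0.  -2.1] M [-0.02 -0.06  0.01] w 18.4 q [ 0.29  0.82  1.35 -0.01  1.03  0.49]
```

In and free (z 68.7, below the contact height of 72.4, with no added force). Continuing to about 58.5.

Call:
{"fn": "step_arm", "kwargs": {"steps": [[0,0,-2,0],[0,0,-2,0],[0,0,-2,0],[0,0,-2,0],[0,0,0,0]]}}

```text
clock: 30.9
tcp_pos: [0.6401, 0.2403, 0.0601]
eef_rot: [-1.168, 1.369, -1.347]
wrist_force: [-0.5, 0.3, -2.1]
gripper_width: 0.0187
```

```bash
python3 st.py
```

```text
t 30.9 tcp [640.1 240.3  60.1] jawyaw -10.89 y [-0.048 -0.023 -0.999] F [-0.5  0.3 -2.1] M [ 0.04 -0.06  0.02] w 18.7 q [ 0.29  0.83  1.35 -0.01  1.02  0.49]
```

Call:
{"fn": "step_arm", "kwargs": {"steps": [[0,0,-1.2,0],[0,0,0,0]]}}

```text
clock: 31.1
tcp_pos: [0.6403, 0.2404, 0.059]
eef_rot: [-1.168, 1.369, -1.347]
wrist_force: [0.7, 1.1, -2.7]
gripper_width: 0.0187
```

Call:
{"fn": "step_arm", "kwargs": {"steps": [[0,0,0,0],[0,0,0,0],[0,0,0,0],[0,0,0,0],[0,0,8,0],[0,0,16,0],[0,0,25,0],[0,0,25,0],[0,0,15,0],[0,0,8,0],[0,0,4,0],[0,0,2,0]], "fingers": -1}}

```text
clock: 32.3
tcp_pos: [0.6407, 0.2405, 0.1721]
eef_rot: [-1.164, 1.367, -1.348]
wrist_force: [-0.2, -0.2, 0.4]
gripper_width: 0.0854
```

```bash
python3 st.py
python3 - <<'E'
from h import *
im,_=grab("side"); cv2.imwrite("pics/g9.png",cv2.resize(im[110:240,170:340,::-1],None,fx=4,fy=4,interpolation=cv2.INTER_CUBIC))
E
```

```text
t 32.3 tcp [640.7 240.5 172.1] jawyaw -10.89 y [-0.044 -0.022 -0.999] F [-0.2 -0.2  0.4] M [ 0.04 -0.04 -0.04] w 85.4 q [ 0.29  0.69  1.3  -0.01  1.2   0.49]
```

View pics/g9.png

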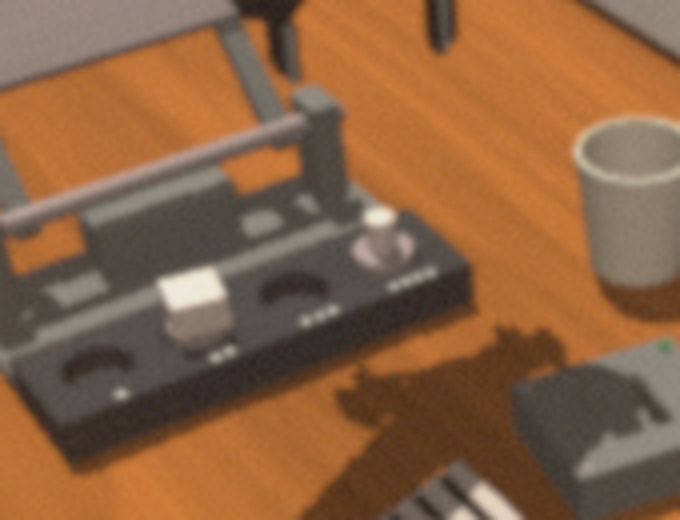

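Both stamps are seated (pockets 2 and 4), and pockets 1 and 3 stay empty. Next is the plug at about (537,-398), with its x axis at 20°.

Call:
{"fn": "step_arm", "kwargs": {"steps": [[-2,-15,0,3],[-4,-28,0,3],[-6,-40,0,3],[-6,-40,0,3],[-6,-40,0,3],[-6,-40,0,3],[-7,-40,0,3],[-7,-40,0,3],[-7,-40,0,3],[-7,-40,0,3],[-7,-40,0,0],[-7,-40,0,0]]}}

```text
clock: 33.55
tcp_pos: [0.5595, -0.2135, 0.1604]
eef_rot: [-1.421, 0.953, -0.936]
wrist_force: [0.5, 0.5, -0.2]
gripper_width: 0.0857
```

```bash
python3 st.py
```

```text
t 33.55 tcp [ 559.5 -213.5  160.4] jawyaw 20.85 y [-0.042 -0.043 -0.998] F [ 0.5  0.5 -0.2] M [ 0.01 -0.01  0.01] w 85.7 q [-0.42  0.55  1.58 -0.07  1.03 -0.75]
```

The tool tilt has become tangential (0.06 rad). I'll grip the plug across its y (yaw -70) instead. That turns the tilt radial, where vertical moves can take it out.

Call:
{"fn": "step_arm", "kwargs": {"steps": [[-3,-30,0,-4],[-4,-30,0,-8],[-4,-30,0,-8],[-4,-28,0,-8],[-3,-20,0,-8],[-2,-12,0,-8],[-1,-8,0,-8],[0,-4,0,-8],[0,0,0,-8],[0,0,0,-8],[0,0,0,-7],[0,0,0,-4]]}}

```text
clock: 34.75
tcp_pos: [0.5302, -0.3859, 0.1467]
eef_rot: [-0.397, 2.117, -1.975]
wrist_force: [0.5, -0.3, 0.1]
gripper_width: 0.0854
```

```bash
python3 st.py
```

```text
t 34.75 tcp [ 530.2 -385.9  146.7] jawyaw -70.12 y [-0.048  0.061 -0.997] F [ 0.5 -0.3  0.1] M [ 0.03 -0.04 -0.03] w 85.4 q [-0.71  0.68  1.39  0.02  1.15  0.51]
```

Call:
{"fn": "step_arm", "kwargs": {"steps": [[0,0,6,0],[0,0,12,0],[0,0,20,0],[0,0,30,0],[0,0,40,0],[0,0,0,0],[0,0,0,0]]}}

```text
clock: 35.45
tcp_pos: [0.5289, -0.3847, 0.2598]
eef_rot: [-0.411, 2.114, -1.966]
wrist_force: [0.5, 0.3, -0.4]
gripper_width: 0.0854
```

```bash
python3 st.py
```

```text
t 35.45 tcp [ 528.9 -384.7  259.8] jawyaw -69.47 y [-0.051  0.063 -0.997] F [ 0.5  0.3 -0.4] M [ 0.02 -0.01 -0.04] w 85.4 q [-0.71  0.57  1.29  0.02  1.36  0.5 ]
```

Call:
{"fn": "step_arm", "kwargs": {"steps": [[0,0,-50,0],[0,0,-30,0],[0,0,-20,0],[0,0,-12,0],[0,0,-6,0],[0,0,-3,0],[0,0,0,0]]}}

```text
clock: 36.15
tcp_pos: [0.5288, -0.3842, 0.1353]
eef_rot: [-0.416, 2.108, -1.964]
wrist_force: [0.8, 0.0, 0.1]
gripper_width: 0.0855
```

```bash
python3 st.py
```

```text
t 36.15 tcp [ 528.8 -384.2  135.3] jawyaw -69.09 y [-0.05   0.062 -0.997] F [0.8 0.  0.1] M [-0.03 -0.04 -0.08] w 85.5 q [-0.7   0.69  1.4   0.02  1.13  0.49]
```

Call:
{"fn": "step_arm", "kwargs": {"steps": [[-32,24,0,0],[-32,24,0,0],[-32,24,0,0],[0,0,0,0],[0,0,0,0]]}}

```text
clock: 36.65
tcp_pos: [0.4311, -0.3111, 0.1392]
eef_rot: [-0.412, 2.1, -1.968]
wrist_force: [-0.1, -0.4, 0.3]
gripper_width: 0.085
```

```bash
python3 st.py
```

```text
t 36.65 tcp [ 431.1 -311.1  139.2] jawyaw -69.03 y [-0.044  0.056 -0.997] F [-0.1 -0.4  0.3] M [ 0.01  0.01 -0.01] w 85.0 q [-0.72  0.49  1.75  0.02  0.97  0.48]
```

Call:
{"fn": "step_arm", "kwargs": {"steps": [[5,-4,0,0],[5,-4,0,0],[5,-4,0,0],[5,-4,0,0],[5,-4,0,0],[5,-4,0,0],[5,-4,0,0],[5,-4,0,0],[0,0,0,0]]}}

```text
clock: 37.55
tcp_pos: [0.4783, -0.3489, 0.14]
eef_rot: [-0.409, 2.094, -1.971]
wrist_force: [-0.7, 0.3, -0.2]
gripper_width: 0.0854
```

```bash
python3 st.py
```

```text
t 37.55 tcp [ 478.3 -348.9  140. ] jawyaw -69.01 y [-0.041  0.053 -0.998] F [-0.7  0.3 -0.2] M [-0.06 -0.05  0.07] w 85.4 q [-0.71  0.58  1.59  0.02  1.04  0.48]
```

Call:
{"fn": "step_arm", "kwargs": {"steps": [[2,-1,12,0],[4,-3,12,0],[5,-4,12,0],[5,-4,12,0],[5,-4,12,0],[5,-4,12,0],[5,-4,12,0],[5,-4,12,0],[5,-4,8,0],[3,-2,4,0],[0,0,0,0],[0,0,0,0]]}}

```text
clock: 38.75
tcp_pos: [0.5233, -0.383, 0.2622]
eef_rot: [-0.406, 2.091, -1.972]
wrist_force: [-0.4, -0.7, -0.0]
gripper_width: 0.0853
```

```bash
python3 st.py
```

```text
t 38.75 tcp [ 523.3 -383.   262.2] jawyaw -68.99 y [-0.038  0.051 -0.998] F [-0.4 -0.7 -0. ] M [ 0.03 -0.03  0.03] w 85.3 q [-0.71  0.55  1.32  0.01  1.34  0.49]
```

Call:
{"fn": "step_arm", "kwargs": {"steps": [[0,0,-40,0],[0,0,-40,0],[0,0,0,0],[0,0,0,0]]}}

```text
clock: 39.15
tcp_pos: [0.5226, -0.3824, 0.1816]
eef_rot: [-0.406, 2.089, -1.973]
wrist_force: [0.0, -0.1, 1.2]
gripper_width: 0.0854
```

```bash
python3 st.py
```

```text
t 39.15 tcp [ 522.6 -382.4  181.6] jawyaw -68.99 y [-0.037  0.05  -0.998] F [ 0.  -0.1  1.2] M [-0.01 -0.02 -0.03] w 85.4 q [-0.71  0.62  1.4   0.02  1.18  0.49]
```

Call:
{"fn": "step_arm", "kwargs": {"steps": [[0,0,-40,0],[0,0,-40,0],[0,0,-15,0],[0,0,0,0],[0,0,0,0]]}}

```text
clock: 39.65
tcp_pos: [0.5261, -0.3852, 0.0946]
eef_rot: [-0.397, 2.076, -1.98]
wrist_force: [0.6, 0.5, 0.5]
gripper_width: 0.085
```

```bash
python3 st.py
```

```text
t 39.65 tcp [ 526.1 -385.2   94.6] jawyaw -68.96 y [-0.028  0.042 -0.999] F [0.6 0.5 0.5] M [ 0.   -0.02 -0.02] w 85.0 q [-0.71  0.73  1.44  0.02  1.02  0.49]
```

Call:
{"fn": "step_arm", "kwargs": {"steps": [[0,0,8,0],[0,0,12,0],[0,0,16,0],[0,0,16,0],[0,0,16,0],[0,0,12,0],[0,0,8,0],[0,0,4,0],[0,0,0,0]]}}

```text
clock: 40.55
tcp_pos: [0.529, -0.3877, 0.2072]
eef_rot: [-0.385, 2.058, -1.99]
wrist_force: [-0.6, -0.2, -0.0]
gripper_width: 0.0851
```

```bash
python3 st.py
```

```text
t 40.55 tcp [ 529.  -387.7  207.2] jawyaw -68.94 y [-0.014  0.031 -0.999] F [-0.6 -0.2 -0. ] M [-0.   -0.04 -0.01] w 85.1 q [-0.71  0.6   1.37  0.02  1.2   0.49]
```

Down fast, then up gently, works (0.062 to 0.034). One more cycle.

Call:
{"fn": "step_arm", "kwargs": {"steps": [[0,0,-40,0],[0,0,-40,0],[0,0,-20,0],[0,0,0,0],[0,0,0,0]]}}

```text
clock: 41.05
tcp_pos: [0.5283, -0.3871, 0.1033]
eef_rot: [-0.386, 2.059, -1.989]
wrist_force: [-0.1, -0.7, 0.3]
gripper_width: 0.0855
```

Call:
{"fn": "step_arm", "kwargs": {"steps": [[0,0,8,0],[0,0,12,0],[0,0,16,0],[0,0,16,0],[0,0,16,0],[0,0,12,0],[0,0,8,0],[0,0,4,0],[0,0,0,0]]}}

```text
clock: 41.95
tcp_pos: [0.5306, -0.3889, 0.2134]
eef_rot: [-0.376, 2.043, -1.998]
wrist_force: [0.1, -0.8, -0.4]
gripper_width: 0.0853
```

```bash
python3 st.py
python3 - <<'E'
from h import *
im,_=grab("top","pl")
im,_=grab("side"); cv2.imwrite("pics/g10.png",cv2.resize(im[280:430,330:500,::-1],None,fx=4,fy=4,interpolation=cv2.INTER_CUBIC))
E
```

```text
t 41.95 tcp [ 530.6 -388.9  213.4] jawyaw -68.92 y [-0.004  0.022 -1.   ] F [ 0.1 -0.8 -0.4] M [-0.02 -0.02  0.03] w 85.3 q [-0.71  0.59  1.37  0.02  1.2   0.49]
```

View pics/g10.png

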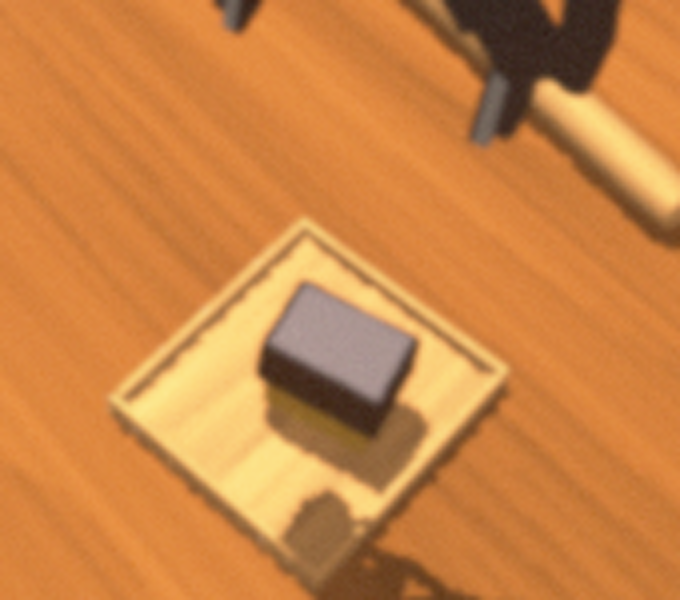

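The plug hasn't moved (side pixel about (415,365)). Descending over it.

Call:
{"fn": "step_arm", "kwargs": {"steps": [[1,-2,-6,-1],[2,-2,-12,0],[1.5,-2,-20,0],[1,-1.5,-24,0],[1,-1,-24,0],[0,0,-22,0],[0,0,-14,0],[0,0,-9,0],[0,0,-6,0],[0,0,-3,0],[0,0,0,0],[0,0,0,0]]}}

```text
clock: 43.25
tcp_pos: [0.5355, -0.3966, 0.0571]
eef_rot: [-0.363, 2.065, -2.004]
wrist_force: [-0.2, 0.5, -0.2]
gripper_width: 0.085
```

```bash
python3 st.py
python3 - <<'E'
from h import *
im,_=grab("side"); cv2.imwrite("pics/g11.png",cv2.resize(im[280:430,330:500,::-1],None,fx=4,fy=4,interpolation=cv2.INTER_CUBIC))
E
```

```text
t 43.25 tcp [ 535.5 -396.6   57.1] jawyaw -70.09 y [-0.011  0.028 -1.   ] F [-0.2  0.5 -0.2] M [ 0.   -0.   -0.03] w 85.0 q [-0.71  0.79  1.43  0.02  0.95  0.5 ]
```

View pics/g11.png

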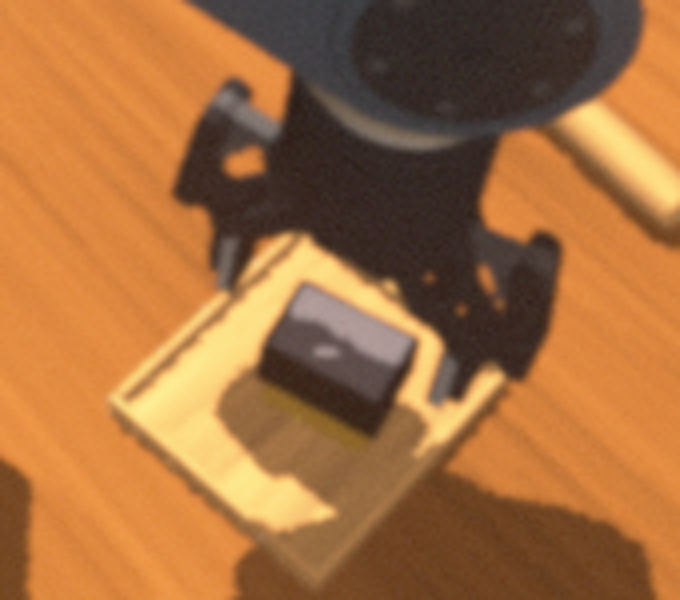

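Call:
{"fn": "step_arm", "kwargs": {"steps": [[1,-0.5,-5,0],[0.5,-0.2,-7,0],[0,0,-4,0],[0,0,-2,0],[0,0,0,0],[0,0,0,0]]}}

```text
clock: 43.9
tcp_pos: [0.5376, -0.3978, 0.0387]
eef_rot: [-0.362, 2.063, -2.005]
wrist_force: [0.2, -0.4, -0.4]
gripper_width: 0.0855
```

```bash
python3 st.py
```

```text
t 43.9 tcp [ 537.6 -397.8   38.7] jawyaw -70.08 y [-0.009  0.027 -1.   ] F [ 0.2 -0.4 -0.4] M [-0.01 -0.04 -0.  ] w 85.5 q [-0.71  0.82  1.43  0.02  0.92  0.5 ]
```

Call:
{"fn": "step_arm", "kwargs": {"steps": [[0,0,0,0],[0,0,0,0],[0,0,0,0],[0,0,0,0],[0,0,0,0]], "fingers": 1, "grip_force": 30}}

```text
clock: 44.4
tcp_pos: [0.5378, -0.3979, 0.0393]
eef_rot: [-0.361, 2.062, -2.006]
wrist_force: [0.6, 0.1, -0.7]
gripper_width: 0.0536
```

```bash
python3 st.py
```

```text
t 44.4 tcp [ 537.8 -397.9   39.3] jawyaw -70.08 y [-0.008  0.026 -1.   ] F [ 0.6  0.1 -0.7] M [-0.09 -0.05 -0.06] w 53.6 q [-0.71  0.82  1.42  0.02  0.92  0.5 ]
```

Gripped at 53.6 mm. Lifting and carrying it to the socket.

Call:
{"fn": "step_arm", "kwargs": {"steps": [[0,0,6,0],[0,0,12,0],[0,0,20,0],[0,0,20,0],[0,0,20,0],[0,0,14,0],[0,0,8,0],[0,0,4,0],[0,0,0,0]], "grip_force": 50}}

```text
clock: 45.3
tcp_pos: [0.5365, -0.3968, 0.1501]
eef_rot: [-0.363, 2.065, -2.004]
wrist_force: [0.6, -0.2, -2.2]
gripper_width: 0.0531
```

Call:
{"fn": "step_arm", "kwargs": {"steps": [[3,10,0,0],[6,20,0,-3],[10,30,0,-3],[11,35,0,-3],[11,35,0,-3],[11,35,0,-3],[11,35,0,-3],[11,35,0,-3],[11,35,0,-3],[11,35,0,-3],[10,30,0,-2],[8,24,0,-1]]}}

```text
clock: 46.5
tcp_pos: [0.6475, -0.0169, 0.1391]
eef_rot: [-0.201, -2.151, 2.069]
wrist_force: [0.6, -0.8, -2.3]
gripper_width: 0.053
```

```bash
python3 st.py
```

```text
t 46.5 tcp [647.5 -16.9 139.1] jawyaw -101.56 y [-0.008  0.04  -0.999] F [ 0.6 -0.8 -2.3] M [-0.04  0.03 -0.  ] w 53.0 q [-0.11  0.65  1.47  0.04  1.04  1.64]
```

Call:
{"fn": "step_arm", "kwargs": {"steps": [[6,10,0,1],[5,9,-4,0],[4,6,-8,0.5],[2,3,-12,0],[1,2,-12,0],[0,0,-8,0],[0,0,-5,0],[0,0,-2,0],[0,0,0,0],[0,0,0,0]]}}

```text
clock: 47.5
tcp_pos: [0.6645, 0.015, 0.0795]
eef_rot: [-0.163, -2.163, 2.082]
wrist_force: [0.8, -0.9, -2.5]
gripper_width: 0.0529
```

```bash
python3 st.py
```

```text
t 47.5 tcp [664.5  15.   79.5] jawyaw -99.88 y [-0.015  0.039 -0.999] F [ 0.8 -0.9 -2.5] M [-0.08 -0.07  0.  ] w 52.9 q [-0.06  0.76  1.44  0.05  0.97  1.65]
```

Call:
{"fn": "step_arm", "kwargs": {"steps": [[2,1.5,0,0],[2,1.5,0,0],[1,0.7,0,0],[0,0,0,0],[0,0,0,0]]}}

```text
clock: 48.0
tcp_pos: [0.6707, 0.019, 0.0811]
eef_rot: [-0.166, -2.164, 2.083]
wrist_force: [0.6, 0.1, -3.2]
gripper_width: 0.0532
```

```bash
python3 st.py
python3 - <<'E'
from h import *
im,_=grab("side"); cv2.imwrite("pics/g12.png",cv2.resize(im[150:270,260:400,::-1],None,fx=4,fy=4,interpolation=cv2.INTER_CUBIC))
E
```

```text
t 48.0 tcp [670.7  19.   81.1] jawyaw -99.88 y [-0.013  0.039 -0.999] F [ 0.6  0.1 -3.2] M [-0.05 -0.01  0.  ] w 53.2 q [-0.06  0.76  1.42  0.05  0.98  1.66]
```

View pics/g12.png

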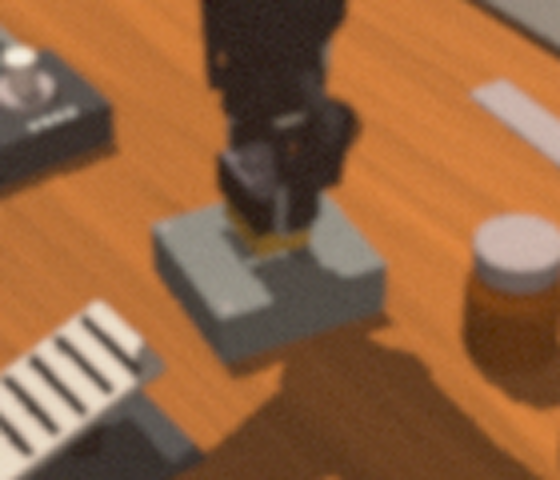

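Call:
{"fn": "step_arm", "kwargs": {"steps": [[-0.4,0,-3,0],[0,0,-5,0],[0,0,-3,0],[0,0,-2,0],[0,0,-1,0],[0,0,0,0]]}}

```text
clock: 48.65
tcp_pos: [0.6701, 0.0189, 0.0655]
eef_rot: [-0.166, -2.164, 2.083]
wrist_force: [0.5, 0.9, -3.2]
gripper_width: 0.0531
```

```bash
python3 st.py
```

```text
t 48.65 tcp [670.1  18.9  65.5] jawyaw -99.89 y [-0.013  0.039 -0.999] F [ 0.5  0.9 -3.2] M [-0.01 -0.13 -0.02] w 53.1 q [-0.06  0.78  1.42  0.05  0.95  1.66]
```

Call:
{"fn": "step_arm", "kwargs": {"steps": [[0,0,-2,0],[0,0,-2,0],[0,0,0,0]]}}

```text
clock: 48.95
tcp_pos: [0.6701, 0.0189, 0.0612]
eef_rot: [-0.166, -2.164, 2.083]
wrist_force: [-0.5, -0.3, -2.6]
gripper_width: 0.0529
```

```bash
python3 st.py
```

```text
t 48.95 tcp [670.1  18.9  61.2] jawyaw -99.88 y [-0.013  0.039 -0.999] F [-0.5 -0.3 -2.6] M [ 0.01  0.03 -0.05] w 52.9 q [-0.06  0.79  1.42  0.05  0.94  1.66]
```

It is 8 mm in with no resistance. Going on to about 51.

Call:
{"fn": "step_arm", "kwargs": {"steps": [[0,0,-2,0],[0,0,-2,0],[0,0,-2,0],[0,0,-2,0],[0,0,0,0]]}}

```text
clock: 49.45
tcp_pos: [0.6701, 0.0189, 0.0525]
eef_rot: [-0.166, -2.164, 2.083]
wrist_force: [0.6, -0.4, -2.9]
gripper_width: 0.0528
```

```bash
python3 st.py
```

```text
t 49.45 tcp [670.1  18.9  52.5] jawyaw -99.89 y [-0.013  0.039 -0.999] F [ 0.6 -0.4 -2.9] M [-0.02 -0.06  0.02] w 52.8 q [-0.06  0.8   1.43  0.05  0.93  1.66]
```

Call:
{"fn": "step_arm", "kwargs": {"steps": [[0,0,-1,0],[0,0,-1,0],[0,0,0,0]]}}

```text
clock: 49.75
tcp_pos: [0.6703, 0.0189, 0.0522]
eef_rot: [-0.166, -2.164, 2.083]
wrist_force: [0.7, -0.0, -2.2]
gripper_width: 0.0531
```

```bash
python3 st.py
```

```text
t 49.75 tcp [670.3  18.9  52.2] jawyaw -99.88 y [-0.013  0.039 -0.999] F [ 0.7 -0.  -2.2] M [-0.06 -0.04 -0.04] w 53.1 q [-0.06  0.8   1.43  0.05  0.93  1.66]
```

The plug has reached its stop (z 52.2, expected about 51). Releasing and raising.

Call:
{"fn": "step_arm", "kwargs": {"steps": [[0,0,0,0],[0,0,0,0],[0,0,0,0],[0,0,0,0],[0,0,8,0],[0,0,14,0],[0,0,20,0],[0,0,20,0],[0,0,14,0],[0,0,8,0],[0,0,4,0],[0,0,0,0]], "fingers": -1}}

```text
clock: 50.95
tcp_pos: [0.6712, 0.0189, 0.1493]
eef_rot: [-0.171, -2.167, 2.085]
wrist_force: [-0.5, 0.5, -0.7]
gripper_width: 0.0854
```

Call:
{"fn": "step_arm", "kwargs": {"steps": [[0,-8,0,0],[-5,-16,0,0],[-10,-16,0,0],[-14,-14,0,0],[-14,-8,0,0],[-14,-4,0,0],[-12,0,0,0],[-10,0,0,0],[-6,0,0,0],[-3,0,0,0],[0,0,0,0],[0,0,0,0]], "fingers": 1}}

```text
clock: 52.15
tcp_pos: [0.5712, -0.0611, 0.1437]
eef_rot: [-0.167, -2.158, 2.078]
wrist_force: [-0.2, -0.9, -0.1]
gripper_width: -0.0001
```

```bash
python3 st.py
python3 - <<'E'
from m import *
im,d=med("side",4); cv2.imwrite("pics/g13.png",cv2.resize(im[120:300,180:400,::-1],None,fx=3.5,fy=3.3,interpolation=cv2.INTER_CUBIC))
P=cloud("side",d);z=P[:,:,2]
hsv=cv2.cvtColor(im,cv2.COLOR_RGB2HSV)
m=(abs(P[:,:,0]-.668)<.05)&(abs(P[:,:,1]-.018)<.05)
a=z[m&(z>.05)&(z<.075)]; b=z[m&(z>.028)&(z<.038)];print("plug top",np.median(a),a.size,"box top",np.median(b),b.size)
E
```

```text
t 52.15 tcp [571.2 -61.1 143.7] jawyaw -100.28 y [-0.018  0.04  -0.999] F [-0.2 -0.9 -0.1] M [ 0.01 -0.04  0.02] w -0.1 q [-0.2   0.53  1.66  0.04  0.97  1.52]
plug top 0.05769410874900703 220 box top 0.03328097269462629 612
```

View pics/g13.png

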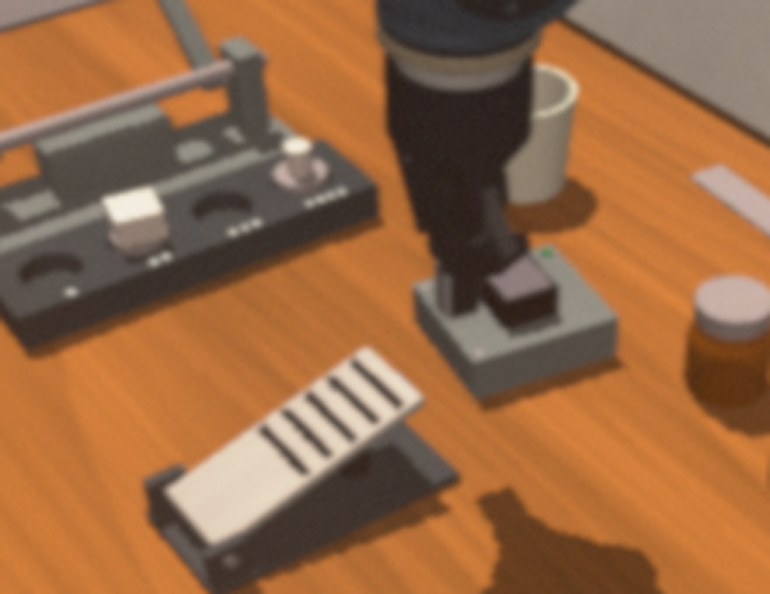

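The plug stands 24.4 mm above the box (25 expected for home). The gripper is shut; moving over the pedal toe at (518.6,-34.6).

Call:
{"fn": "step_arm", "kwargs": {"steps": [[-8,4,0,0],[-14,7,-4,0],[-14,7,-8,0],[-9,5,-10,0],[-4,2,-8,0],[-2,1,-5,0],[0,0,-3,0],[0,0,0,0],[0,0,0,0]]}}

```text
clock: 53.25
tcp_pos: [0.5177, -0.0326, 0.1044]
eef_rot: [-0.167, -2.159, 2.079]
wrist_force: [0.6, -0.2, 0.2]
gripper_width: 0.0003
```

```bash
python3 st.py
```

```text
t 53.25 tcp [517.7 -32.6 104.4] jawyaw -100.18 y [-0.017  0.039 -0.999] F [ 0.6 -0.2  0.2] M [-0.03  0.    0.04] w 0.3 q [-0.17  0.51  1.84  0.05  0.82  1.54]
```

Call:
{"fn": "step_arm", "kwargs": {"steps": [[1,-2.5,-5,0],[0,0,-6,0],[0,0,-5,0],[0,0,-4,0],[0,0,-3,0],[0,0,0,0]]}}

```text
clock: 53.85
tcp_pos: [0.5218, -0.036, 0.0811]
eef_rot: [-0.175, -2.162, 2.081]
wrist_force: [-1.6, 0.3, 4.7]
gripper_width: 0.0001
```

```bash
python3 st.py
python3 - <<'E'
from h import *
im,_=grab("side"); cv2.imwrite("pics/g14.png",cv2.resize(im[190:310,200:340,::-1],None,fx=4,fy=4,interpolation=cv2.INTER_CUBIC))
E
```

```text
t 53.85 tcp [521.8 -36.   81.1] jawyaw -100.23 y [-0.01   0.039 -0.999] F [-1.6  0.3  4.7] M [0.15 0.41 0.03] w 0.1 q [-0.18  0.55  1.84  0.05  0.77  1.54]
```

View pics/g14.png

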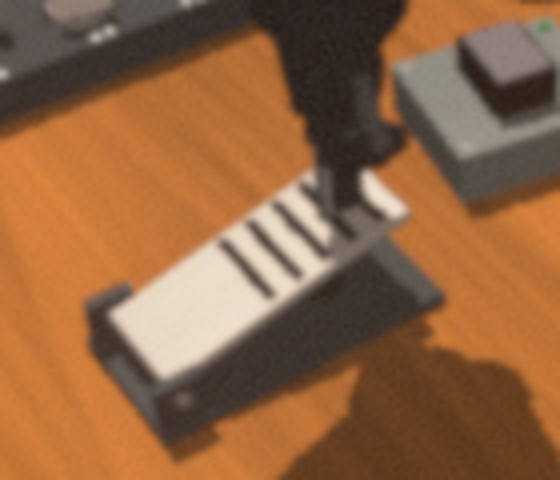

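The fingertip is on the pedal's centre line at the toe, with 4.7 N of contact. Pressing.

Call:
{"fn": "step_arm", "kwargs": {"steps": [[0,0,-4,0],[0,0,-5,0],[0,0,-5,0],[0,0,-5,0],[0,0,-5,0],[0,0,-5,0]]}}

```text
clock: 54.5
tcp_pos: [0.5262, -0.036, 0.055]
eef_rot: [-0.188, -2.167, 2.086]
wrist_force: [-0.5, 1.1, 7.6]
gripper_width: -0.0001
```

```bash
python3 st.py
```

```text
t 54.5 tcp [526.2 -36.   55. ] jawyaw -100.22 y [ 0.001  0.038 -0.999] F [-0.5  1.1  7.6] M [0.12 0.14 0.05] w -0.1 q [-0.17  0.6   1.84  0.06  0.71  1.53]
```

Call:
{"fn": "step_arm", "kwargs": {"steps": [[-1,0,-4,0],[-1,0,-4,0],[-1,0,-3,0],[0,0,-2,0]]}}

```text
clock: 54.9
tcp_pos: [0.5265, -0.036, 0.0485]
eef_rot: [-0.196, -2.171, 2.09]
wrist_force: [-13.2, 0.0, 32.8]
gripper_width: 0.0002
```

```bash
python3 st.py
```

```text
t 54.9 tcp [526.5 -36.   48.5] jawyaw -100.18 y [ 0.009  0.037 -0.999] F [-13.2   0.   32.8] M [0.19 2.38 0.06] w 0.2 q [-0.17  0.61  1.85  0.06  0.69  1.53]
```

At the stop (z 48.5, 33 N). Holding lightly.

Call:
{"fn": "step_arm", "kwargs": {"steps": [[0,0,0,0],[0,0,-0.3,0],[0,0,-0.3,0]]}}

```text
clock: 55.2
tcp_pos: [0.5263, -0.036, 0.0503]
eef_rot: [-0.196, -2.171, 2.09]
wrist_force: [-1.7, 1.4, 8.5]
gripper_width: 0.0005
```

```bash
python3 st.py
python3 - <<'E'
from h import *
im,_=grab("side"); cv2.imwrite("pics/g15.png",cv2.resize(im[80:310,130:360,::-1],None,fx=3,fy=2.6,interpolation=cv2.INTER_CUBIC))
E
```

```text
t 55.2 tcp [526.3 -36.   50.3] jawyaw -100.16 y [ 0.009  0.037 -0.999] F [-1.7  1.4  8.5] M [0.05 0.33 0.05] w 0.5 q [-0.17  0.6   1.85  0.06  0.69  1.53]
```

View pics/g15.png

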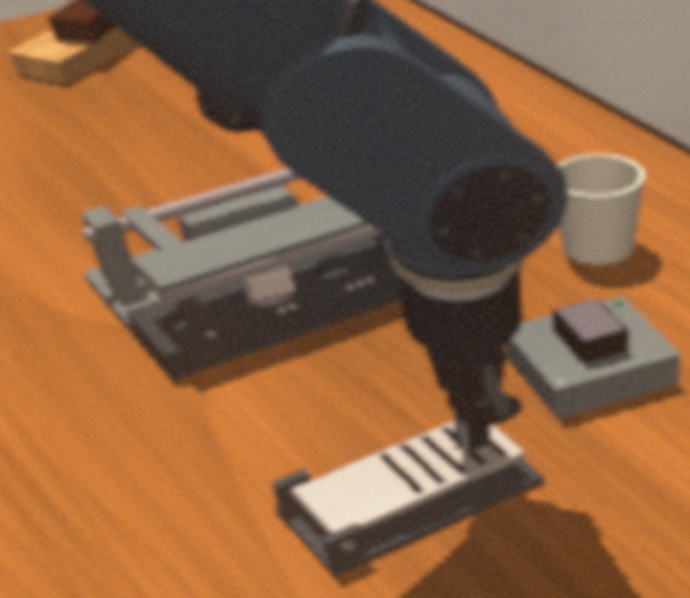

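The platen is down over the stamps and the plug is home. Holding a bit harder.

Call:
{"fn": "step_arm", "kwargs": {"steps": [[0,0,-1,0],[0,0,-1,0],[0,0,-1,0]]}}

```text
clock: 55.55
tcp_pos: [0.5264, -0.036, 0.0488]
eef_rot: [-0.196, -2.172, 2.09]
wrist_force: [-4.3, -0.1, 17.8]
gripper_width: -0.0001
```

```bash
python3 st.py
```

```text
t 55.55 tcp [526.4 -36.   48.8] jawyaw -100.15 y [ 0.009  0.037 -0.999] F [-4.3 -0.1 17.8] M [0.05 0.86 0.01] w -0.1 q [-0.17  0.61  1.85  0.06  0.68  1.53]
```

Call:
{"fn": "step_arm", "kwargs": {"steps": [[0,0,-1,0],[0,0,-1,0],[0,0,-1,0]]}}

```text
clock: 55.85
tcp_pos: [0.5264, -0.036, 0.0487]
eef_rot: [-0.195, -2.172, 2.09]
wrist_force: [-5.6, -0.5, 19.0]
gripper_width: -0.0004
```

```bash
python3 st.py
```

```text
t 55.85 tcp [526.4 -36.   48.7] jawyaw -100.13 y [ 0.009  0.037 -0.999] F [-5.6 -0.5 19. ] M [ 0.14  1.   -0.03] w -0.4 q [-0.17  0.61  1.85  0.06  0.68  1.53]
```

Steady at 18–19 N and z 48.7, firmly on the stop. Holding about 0.8 s more.

Call:
{"fn": "step_arm", "kwargs": {"steps": [[0,0,-1,0],[0,0,-1,0],[0,0,-1,0],[0,0,-1,0],[0,0,-1,0],[0,0,-1,0],[0,0,-1,0],[0,0,-1,0]]}}

```text
clock: 56.65
tcp_pos: [0.5264, -0.036, 0.0487]
eef_rot: [-0.194, -2.173, 2.091]
wrist_force: [-5.5, 1.3, 18.8]
gripper_width: 0.0001
```

Call:
{"fn": "step_arm", "kwargs": {"steps": [[-0.6,0,4,0],[-0.6,0,7,0],[-0.6,0,8,0],[-0.6,0,8,0],[-0.6,0,8,0],[-0.6,0,6,0],[0,0,4,0],[0,0,2,0],[0,0,0,0],[0,0,0,0]]}}

```text
clock: 57.65
tcp_pos: [0.5221, -0.036, 0.0988]
eef_rot: [-0.193, -2.172, 2.091]
wrist_force: [-0.2, -0.0, -0.1]
gripper_width: -0.0
```

```bash
python3 st.py
python3 - <<'E'
from h import *
im,_=grab("side"); cv2.imwrite("pics/g16.png",cv2.resize(im[80:310,130:360,::-1],None,fx=3,fy=2.6,interpolation=cv2.INTER_CUBIC))
E
```

```text
t 57.65 tcp [522.1 -36.   98.8] jawyaw -100.07 y [ 0.008  0.037 -0.999] F [-0.2 -0.  -0.1] M [-0.09 -0.   -0.03] w -0.0 q [-0.18  0.51  1.84  0.05  0.78  1.53]
```

View pics/g16.png

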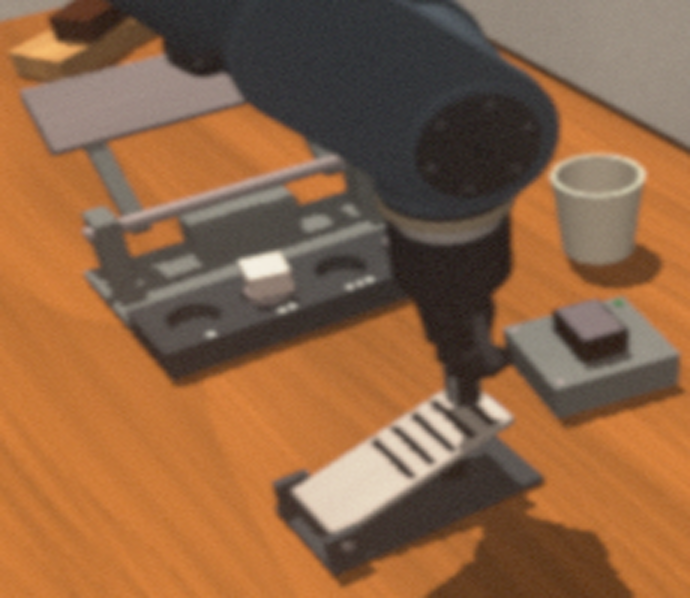

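The pedal is fully up, the platen is open, and stamp2 and the plug are in place. I'll check stamp4 from the top, then do stroke 2.

Run:
```python
from h import *
im,_=grab("top"); cv2.imwrite("pics/g17.png",cv2.resize(im[180:340,100:330,::-1],None,fx=3,fy=3,interpolation=cv2.INTER_CUBIC))
```

```text
(no output)
```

View pics/g17.png

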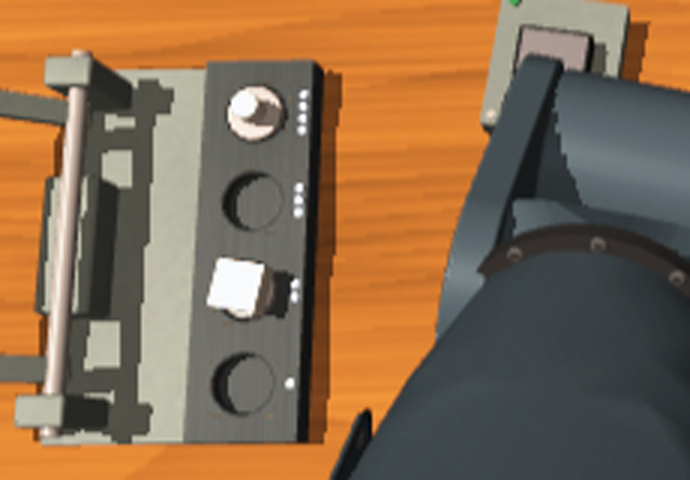

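Call:
{"fn": "step_arm", "kwargs": {"steps": [[-0.5,0,-5,0],[0,0,-7,0],[0,0,-6,0],[-0.5,0,-5,0],[-0.5,0,-5,0],[-0.5,0,-5,0],[-0.5,0,-5,0],[-0.5,0,-5,0],[-0.5,0,-4,0]]}}

```text
clock: 58.65
tcp_pos: [0.527, -0.0363, 0.0516]
eef_rot: [-0.218, -2.181, 2.099]
wrist_force: [-0.4, 1.7, 8.6]
gripper_width: 0.0002
```

```bash
python3 st.py
```

```text
t 58.65 tcp [527.  -36.3  51.6] jawyaw -100.1 y [ 0.03   0.036 -0.999] F [-0.4  1.7  8.6] M [ 0.2  -0.02  0.01] w 0.2 q [-0.18  0.6   1.86  0.07  0.66  1.52]
```

Both stamps were seated (slender at the four dots, square at the two). Pressing the second stroke onto the stop and holding.

Call:
{"fn": "step_arm", "kwargs": {"steps": [[-0.5,0,-2,0],[0,0,-1,0],[0,0,-1,0],[0,0,-1,0]]}}

```text
clock: 59.05
tcp_pos: [0.5273, -0.0363, 0.0485]
eef_rot: [-0.219, -2.182, 2.1]
wrist_force: [-10.5, 0.6, 29.7]
gripper_width: -0.0003
```

```bash
python3 st.py
```

```text
t 59.05 tcp [527.3 -36.3  48.5] jawyaw -100.08 y [ 0.03   0.036 -0.999] F [-10.5   0.6  29.7] M [ 0.18  1.63 -0.02] w -0.3 q [-0.18  0.6   1.86  0.07  0.66  1.52]
```

Call:
{"fn": "step_arm", "kwargs": {"steps": [[0,0,-1,0],[0,0,-1,0],[0,0,-1,0],[0,0,-1,0],[0,0,-1,0],[0,0,-1,0],[0,0,-1,0],[0,0,-1,0],[0,0,-1,0],[0,0,-1,0]]}}

```text
clock: 60.05
tcp_pos: [0.5273, -0.0362, 0.0486]
eef_rot: [-0.217, -2.184, 2.1]
wrist_force: [-8.7, 1.3, 27.2]
gripper_width: -0.0001
```

```bash
python3 st.py
```

```text
t 60.05 tcp [527.3 -36.2  48.6] jawyaw -99.98 y [ 0.03   0.037 -0.999] F [-8.7  1.3 27.2] M [ 0.12  1.43 -0.03] w -0.1 q [-0.18  0.6   1.86  0.07  0.66  1.52]
```

Held for over a second. Letting it up and returning over the plug.

Call:
{"fn": "step_arm", "kwargs": {"steps": [[0,0,4,0],[0,0,8,0],[0,0,16,0],[0,0,24,0],[0,0,24,0],[0,0,14,0],[0,0,8,0],[0,0,4,0],[0,0,2,0],[0,0,0,0],[0,0,0,0]]}}

```text
clock: 61.15
tcp_pos: [0.5236, -0.0358, 0.15]
eef_rot: [-0.205, -2.18, 2.094]
wrist_force: [-0.4, -0.5, -0.4]
gripper_width: 0.0001
```

Call:
{"fn": "step_arm", "kwargs": {"steps": [[8,3,0,0],[16,6,0,0],[20,8,0,0],[24,10,0,0],[24,10,0,0],[18,8,0,0],[12,5,0,0],[8,3,0,0],[4,0,0,0],[0,0,0,0],[0,0,0,0]], "fingers": -1}}

```text
clock: 62.25
tcp_pos: [0.6642, 0.0213, 0.1448]
eef_rot: [-0.199, -2.176, 2.091]
wrist_force: [0.6, 0.7, 1.0]
gripper_width: 0.0852
```

```bash
python3 st.py
python3 - <<'E'
from h import *
im,_=grab("side"); cv2.imwrite("pics/g18.png",cv2.resize(im[80:310,130:400,::-1],None,fx=2.9,fy=2.6,interpolation=cv2.INTER_CUBIC))
E
```

```text
t 62.25 tcp [664.2  21.3 144.8] jawyaw -100.06 y [ 0.013  0.039 -0.999] F [0.6 0.7 1. ] M [0.01 0.02 0.01] w 85.2 q [-0.05  0.66  1.43  0.05  1.04  1.67]
```

View pics/g18.png

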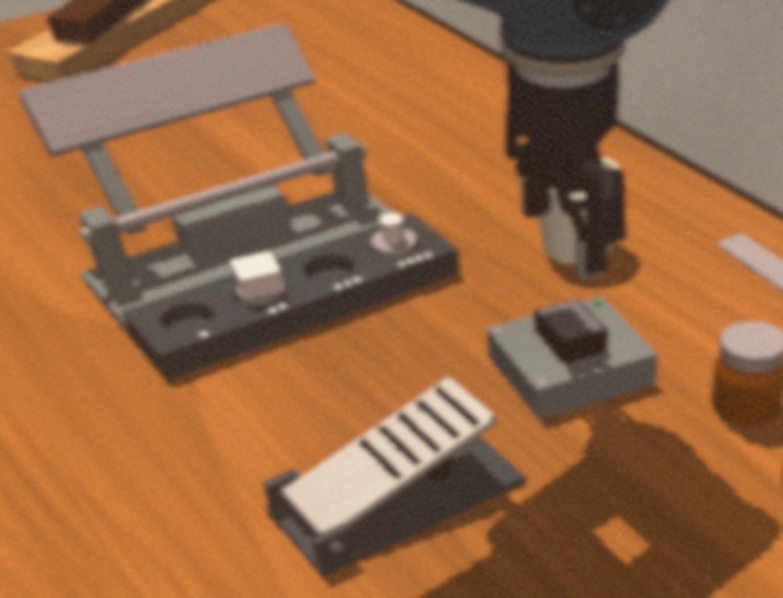

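The pedal is up and everything is in place. Descending on the plug.

Call:
{"fn": "step_arm", "kwargs": {"steps": [[1,-0.5,-6,0],[2,-1,-12,0],[1.5,-0.5,-16,0],[1,0,-16,0],[0,0,-12,0],[0,0,-8,0],[0,0,-5,0],[0,0,-3,0],[0,0,0,0],[0,0,0,0]]}}

```text
clock: 63.3
tcp_pos: [0.6683, 0.0184, 0.0586]
eef_rot: [-0.197, -2.175, 2.089]
wrist_force: [-0.8, 0.5, -0.1]
gripper_width: 0.0852
```

```bash
python3 st.py
```

```text
t 63.3 tcp [668.3  18.4  58.6] jawyaw -100.13 y [ 0.011  0.039 -0.999] F [-0.8  0.5 -0.1] M [-0.04  0.   -0.01] w 85.2 q [-0.06  0.78  1.45  0.05  0.9   1.66]
```

Call:
{"fn": "step_arm", "kwargs": {"steps": [[1,0.5,-3,0],[0.5,0,-2,0],[0,0,-1,0],[0,0,0,0]]}}

```text
clock: 63.7
tcp_pos: [0.6707, 0.019, 0.0536]
eef_rot: [-0.2, -2.176, 2.09]
wrist_force: [0.4, -0.2, 0.6]
gripper_width: 0.0854
```

Call:
{"fn": "step_arm", "kwargs": {"steps": [[0,0,0,0],[0,0,0,0],[0,0,0,0],[0,0,0,0],[0,0,0,0]], "fingers": 1, "grip_force": 50}}

```text
clock: 64.2
tcp_pos: [0.671, 0.0189, 0.0543]
eef_rot: [-0.2, -2.176, 2.091]
wrist_force: [0.3, -0.9, -0.4]
gripper_width: 0.0531
```

```bash
python3 st.py
```

```text
t 64.2 tcp [671.   18.9  54.3] jawyaw -100.11 y [ 0.014  0.039 -0.999] F [ 0.3 -0.9 -0.4] M [-0.11  0.01 -0.05] w 53.1 q [-0.06  0.79  1.44  0.05  0.9   1.66]
```

Gripped (53.1 mm). Pulling it straight up.

Call:
{"fn": "step_arm", "kwargs": {"steps": [[0,0,4,0],[0,0,8,0],[0,0,12,0],[0,0,16,0],[0,0,20,0],[0,0,20,0],[0,0,12,0],[0,0,6,0],[0,0,3,0],[0,0,0,0]]}}

```text
clock: 65.2
tcp_pos: [0.6701, 0.019, 0.1648]
eef_rot: [-0.201, -2.176, 2.091]
wrist_force: [-0.1, -0.3, -2.3]
gripper_width: 0.0527
```

```bash
python3 st.py
```

```text
t 65.2 tcp [670.1  19.  164.8] jawyaw -100.11 y [ 0.015  0.039 -0.999] F [-0.1 -0.3 -2.3] M [-0.08 -0.05  0.04] w 52.7 q [-0.06  0.65  1.4   0.04  1.08  1.67]
```

Call:
{"fn": "step_arm", "kwargs": {"steps": [[-3,-10,0,0],[-7,-20,0,2],[-10,-30,0,2],[-12,-35,0,2],[-12,-35,0,2],[-12,-35,0,2],[-12,-35,0,2],[-12,-35,0,2],[-12,-35,0,2],[-12,-35,0,0],[-10,-30,0,0],[-8,-22,0,0]]}}

```text
clock: 66.4
tcp_pos: [0.5341, -0.3532, 0.1544]
eef_rot: [-0.138, 2.215, -2.115]
wrist_force: [0.4, 0.1, -3.1]
gripper_width: 0.0529
```

```bash
python3 st.py
```

```text
t 66.4 tcp [ 534.1 -353.2  154.4] jawyaw -83.28 y [-0.012  0.045 -0.999] F [ 0.4  0.1 -3.1] M [-0.07 -0.06 -0.  ] w 52.9 q [-0.67  0.63  1.46  0.03  1.09  0.77]
```

Call:
{"fn": "step_arm", "kwargs": {"steps": [[-1,-14,0,0],[-1,-10,-6,0],[0,-6,-12,0],[0,-4,-18,0],[0,-2,-20,0],[0,0,-16,0],[0,0,-10,0],[0,0,-6,0],[0,0,-3,0],[0,0,0,0],[0,0,0,0]]}}

```text
clock: 67.5
tcp_pos: [0.5307, -0.3894, 0.0514]
eef_rot: [-0.144, 2.221, -2.111]
wrist_force: [-0.2, 0.1, -1.4]
gripper_width: 0.0529
```

```bash
python3 st.py
python3 - <<'E'
from h import *
im,_=grab("side"); cv2.imwrite("pics/g19.png",cv2.resize(im[280:430,330:500,::-1],None,fx=4,fy=4,interpolation=cv2.INTER_CUBIC))
E
```

```text
t 67.5 tcp [ 530.7 -389.4   51.4] jawyaw -83.25 y [-0.017  0.05  -0.999] F [-0.2  0.1 -1.4] M [-0.02 -0.03  0.02] w 52.9 q [-0.71  0.8   1.44  0.03  0.95  0.72]
```

View pics/g19.png

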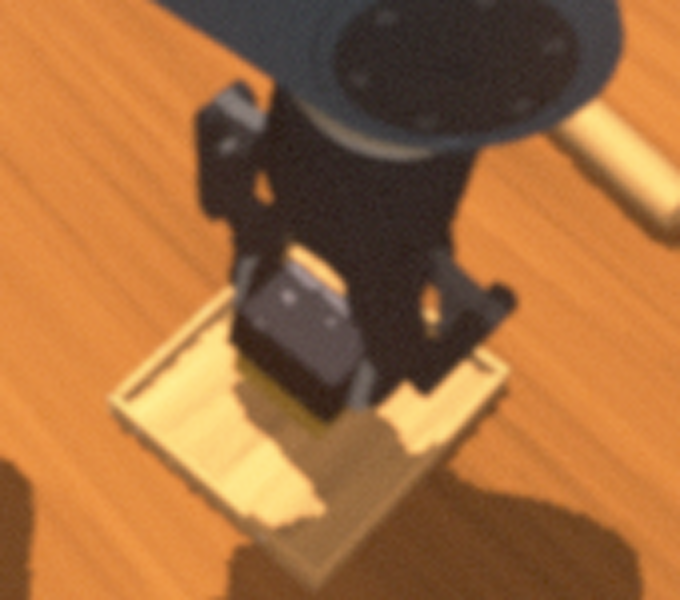

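Over the tray floor, inside the rim. Lowering onto it.

Call:
{"fn": "step_arm", "kwargs": {"steps": [[0.5,-2,-3,0],[0,0,-3,0],[0,0,-1,0],[0,0,-0.8,0],[0,0,0,0]]}}

```text
clock: 68.05
tcp_pos: [0.5318, -0.3923, 0.0446]
eef_rot: [-0.141, 2.218, -2.113]
wrist_force: [-0.2, 0.5, -2.3]
gripper_width: 0.0527
```

```bash
python3 st.py
```

```text
t 68.05 tcp [ 531.8 -392.3   44.6] jawyaw -83.25 y [-0.015  0.048 -0.999] F [-0.2  0.5 -2.3] M [ 0.02 -0.08 -0.01] w 52.7 q [-0.72  0.81  1.44  0.03  0.94  0.72]
```

Call:
{"fn": "step_arm", "kwargs": {"steps": [[0,0,-0.8,0],[0,0,-0.5,0],[0,0,0,0]]}}

```text
clock: 68.35
tcp_pos: [0.5318, -0.3923, 0.0433]
eef_rot: [-0.141, 2.218, -2.113]
wrist_force: [0.6, -0.2, -2.4]
gripper_width: 0.0529
```

```bash
python3 st.py
```

```text
t 68.35 tcp [ 531.8 -392.3   43.3] jawyaw -83.25 y [-0.015  0.048 -0.999] F [ 0.6 -0.2 -2.4] M [-0.04 -0.02  0.01] w 52.9 q [-0.72  0.81  1.44  0.03  0.94  0.72]
```

Call:
{"fn": "step_arm", "kwargs": {"steps": [[0,0,-0.8,0],[0,0,-0.5,0],[0,0,0,0]]}}

```text
clock: 68.65
tcp_pos: [0.532, -0.3924, 0.0427]
eef_rot: [-0.141, 2.218, -2.113]
wrist_force: [-0.3, -0.2, -1.7]
gripper_width: 0.053
```

Call:
{"fn": "step_arm", "kwargs": {"steps": [[0,0,0,0],[0,0,0,0],[0,0,0,0],[0,0,0,0],[0,0,8,0],[0,0,14,0],[0,0,24,0],[0,0,30,0],[0,0,30,0],[0,0,24,0],[0,0,14,0],[0,0,8,0]], "fingers": -1}}

```text
clock: 69.85
tcp_pos: [0.5318, -0.3922, 0.2069]
eef_rot: [-0.138, 2.214, -2.115]
wrist_force: [0.8, 0.9, -0.6]
gripper_width: 0.0852
```

Call:
{"fn": "step_arm", "kwargs": {"steps": [[-5,5,8,0],[-10,10,8,0],[-15,15,8,0],[-20,20,8,0],[-20,20,8,0],[-15,15,4,0],[-10,10,0,0],[-5,5,0,0],[0,0,0,0],[0,0,0,0]]}}

```text
clock: 70.85
tcp_pos: [0.4238, -0.2848, 0.2486]
eef_rot: [-0.145, 2.224, -2.111]
wrist_force: [-0.3, -0.4, 0.4]
gripper_width: 0.0853
```

```bash
python3 st.py
python3 - <<'E'
from m import *
im,d=med("side",5); cv2.imwrite("pics/g20.png",im[:,:,::-1])
P=cloud("side",d);z=P[:,:,2]
m=(abs(P[:,:,0]-.532)<.04)&(abs(P[:,:,1]+.393)<.04)&(z>.035)&(z<.06)
print("plug top z",np.median(z[m]),m.sum(),np.median(P[m],0))
im,_=grab("top"); cv2.imwrite("pics/g21.png",im[:,:,::-1])
E
```

```text
t 70.85 tcp [ 423.8 -284.8  248.6] jawyaw -83.27 y [-0.019  0.051 -0.999] F [-0.3 -0.4  0.4] M [-0.06 -0.04  0.01] w 85.3 q [-0.7   0.3   1.73  0.03  1.16  0.74]
plug top z 0.046172499611597376 843 [ 0.52522892 -0.39570825  0.0461725 ]
```

View pics/g20.png

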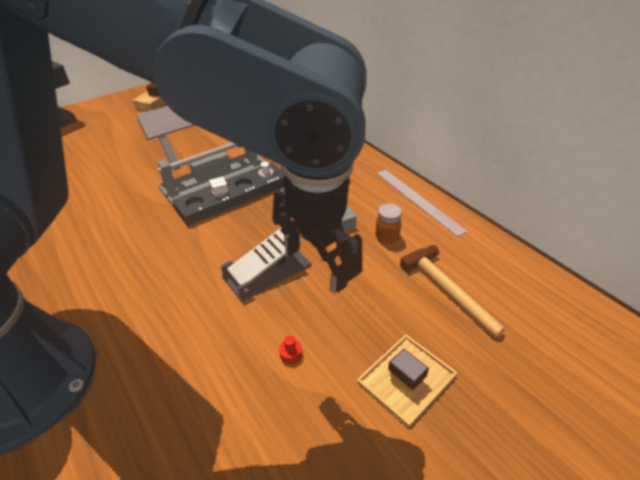

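View pics/g21.png

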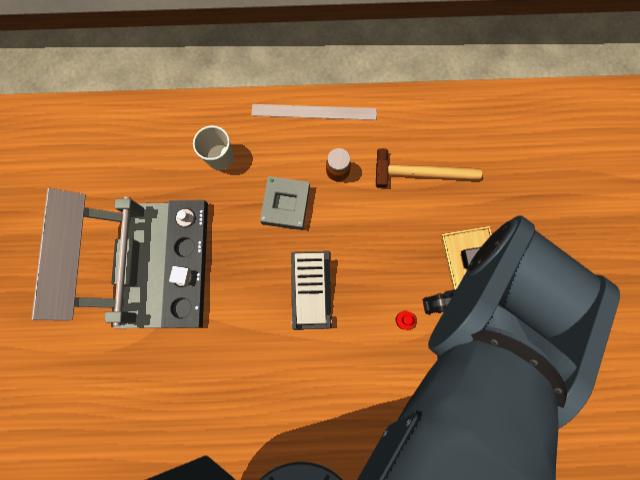

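Final views: the slender stamp is in pocket 4 at top (185,217) and the square one in pocket 2 at (181,276). The pedal is up and the platen open. The plug is upright in the tray at side pixel (409,368), with its top at 46 mm (47 expected). The cup, jar and mallet are where they started. Handing in.

```bash
python3 -c "
from cell import bot
print(bot.finish_job())"
```

```text
the job is handed in; nothing more can be done
None
```

I finished the job and handed it in at about 71 s of the 210 s allowed. The hand-in reports no verdict, so success rests on my own checks.

**What I did**
- **Stamps:** Only the square and slender stamps were on the bench. They now stand in pockets 2 and 4, and pockets 1 and 3 are empty.
- **Plug and pedal:** I put the plug home in its socket and let go. Both pedal strokes reached the stop and were held for about a second, with the pedal coming up after each. I then pulled the plug and stood it back in the tray.

**Last checks**
- **Press:** Both stamps looked seated after the strokes, judged from the images only. The pedal was up and the platen open.
- **Plug:** In the socket it stood 24.4 mm above the box, where 25 mm means fully home. In the tray it is upright inside the rim, with its top at 46 mm (47 mm expected).
- **Surroundings:** The jar, mallet, cup and red look-alike appear where they started, and the gripper is clear of everything.

**What went wrong or disagreed**
- I first carried the square stamp to pocket 3 and lowered it about 1 mm before a picture showed the mistake. I lifted it and seated it in pocket 2.
- The side camera read positions about 4 mm off from the touch-measured stamp position, so I used the top camera.
- Fast moves tilted the tool by up to about 0.08 rad. I worked most of that out before gripping the plug.
- Wrist force read about 33 N on reaching the stop in the first stroke and 27–30 N in the second, against 18–19 N while holding the first.

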